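Set up the bench coder: fit the type wheel and load the ink chute

TASK

Set up the bench coder for the next run: slacken the collet nut with its lever, set the shank of the blue type wheel (the one that matches the blue nut) fully home in the collet, then turn the nut tight so that the jaw grips it; leave the orange wheel parked in its block. Also load every ink cartridge that is on the table into the sloping chute, one behind the other, lying flat on the channel floor, right side up and all with the brass nose pointing downhill, so that they run down to the stop.

Things in the scene. Friction and masses are not known exactly. Their poses are not given: they have to be found in the camera images.
- coder: grey bench spindle, fixed: base 84 x 84 x 12 mm, round housing 66 mm wide, steel collet with a round nut 51 mm wide on top, bore pointing straight up. Origin at the table under the bore axis, z up. The nut's top is 67 mm above the table
- bore_floor (a point): centre of the bore's floor, 30 mm above the table and 37 mm below the nut's top. The lower bore is 13.5 mm wide with a chamfered mouth at 52 mm height; above it the gap between jaw and fixed half is 15 mm when the nut is slack
- collet_nut (a joint): collet nut, rad: 0 = fully slack, 1.4 = end stop, tightening clockwise seen from above, turning about nut_axis. It is eccentric: its sprung jaw closes on a 12 mm shank from about 0.8 and grips firmly from 1.15 to 1.4 (best at the stop). Starts too tight for the shank to enter; below 0.2 it is wide open. Stays where it is left; pushing the pin takes about 2 N
- nut_axis (a point): point on the vertical axis about which the nut and its pin turn, 4 mm to the coder's -y side of the bore axis, at the height of nut_pin
- nut_pin (a point): middle of the gripping height of the upright blue pin at the end of the nut's lever: pin 14 mm wide, from 56 to 99 mm above the table (this point is at 80 mm), 60 mm from nut_axis. Lever arm below it is 12 mm wide with its top at 56 mm. The pin travels in a horizontal circle round nut_axis
- jaw: steel sprung jaw inside the nut (11 mm high), turns with the nut and clamps the shank against the fixed half of the collet on the coder's -y and +x sides; its origin is on the nut's axis
- wheel_block: white block 140 x 56 x 46 mm, fixed, in which the two type wheels stand in holes 19 mm wide, 40 mm either side of its middle along its x axis. Origin at the table under its middle, z up
- wheel_blue: type wheel, blue disc, upright. Origin at its shank's tip, z up: steel shank 12 mm wide with tapered tip from 0 to 40 mm, collar 25 mm wide to 44, blue disc 42 mm wide to 56, round black handle with blue ring 22 mm wide to 90. 110 g. Its yaw does not matter. Parked, the tip is 6 mm above the table; home in the collet it is on the bore floor, the collar 3 mm above the nut
- wheel_blue_grip (a point): point on the axis of the blue wheel's handle, 78 mm above the shank's tip, where to grip it
- wheel_orange: type wheel with orange disc, same shape but with a 16 mm shank that is too thick for this collet; stays parked in the block. Origin at its shank's tip
- chute: aluminium chute stand, fixed, foot plate 75 x 250 mm. Origin at the table under its middle; the channel runs along its y axis and falls towards +y. The channel's upper end is at about 0.142 m height
- channel: the straight open channel on the chute, 35 mm wide inside, 285 mm long, slope 25 degrees, slippery floor, side walls 12 mm high, stop plate 24 mm high at the low end. Origin on the floor's middle line at the stop plate (22 mm above the table); y points downhill along the floor, z is normal to the floor, x across. A cartridge let go in it slides down to the stop or to the next cartridge
- cart_0: ink cartridge: black block 28 wide x 56 long x 34 mm high, 60 g, brass nose 13 mm wide standing 8 mm out of one end (64 mm long in all), yellow label on one flank, grey panel with a brass pointer on top. Origin at the middle of the block's underside; y points to the nose, x to the yellow label, z up; may be absent
- cart_0_label (a point): middle of the yellow label on that cartridge's flank, 14 mm from its middle and 17 mm above its underside; with the nose downhill it lies on the channel's +x side
- cart_1: ink cartridge like cart_0; may be absent
- cart_1_label (a point): middle of the yellow label on that cartridge's flank, 14 mm from its middle and 17 mm above its underside; with the nose downhill it lies on the channel's +x side
- cart_2: ink cartridge like cart_0; may be absent
- cart_2_label (a point): middle of the yellow label on that cartridge's flank, 14 mm from its middle and 17 mm above its underside; with the nose downhill it lies on the channel's +x side
- cart_3: ink cartridge like cart_0; may be absent
- cart_3_label (a point): middle of the yellow label on that cartridge's flank, 14 mm from its middle and 17 mm above its underside; with the nose downhill it lies on the channel's +x side
There are look-alikes about, which are no part of the job. What is shaped like the wheel_blue but pink or purple is not meant.

How it is judged:
By the outcome, as a careful person would: the job done as asked, in the order asked, and still so for the second after the job is handed in, with the robot touching nothing.
Of cart_0, cart_1, cart_2, cart_3 only 2 to 4 are there at a start; the rules pass over those that are not, and their reading is None.
At some moment in a run one of cart_0, cart_1, cart_2, cart_3 may be knocked a few centimetres aside while the robot is not near it.
It also fails if it takes over 210 s, if anything falls off the work surface, if the arm or the gripper's body presses on something with over 40 N, if the wrist force passes 120 N, or if a joint passes its speed limit or range.

ROBOT

A 6-joint arm with a two-finger parallel gripper is mounted at the origin on a cart in front of the work surface, level with it; the furniture and walls round the work are solid. World frame = base frame: x ahead of the robot, y to its left, z up, the work surface at z = 0. Lengths are in m, angles in rad, forces in N, time in s.
With the tool pointing down it reaches from about 0.35 to 0.925 m from the base axis. Payload 6.4 kg.
Tool frame: the origin (TCP) lies midway between the tips of the shut fingers; the grasp point (between the pads) lies 19 mm behind it; y points along the fingers, x is the direction in which the jaws open and shut, and the axes are right-handed (so a half turn about y gives the same grasp; the last joint's range is limited). The gripper opens to 94 mm and grips with 3 to 60 N. Pads are 16 mm wide; open, the fingers measure 119 mm over their backs; the gripper's body (75 mm by 177 mm) begins 78 mm behind the grasp point.
Start: joints at [1.116, 0.245, 1.558, -0, 1.339, -0.174], TCP at [0.18, 0.625, 0.205] pointing down, gripper open.
Joint ranges: [-3.13, 3.13], [-1.02, 2.26], [0.13, 2.54], [-0.95, 4.09], [0.21, 2.88], [-2.74, 2.74]. Speed limits (rad/s): [2.57, 2.57, 3.14, 3.14, 3.14, 3.14].

INTERFACE

Orientations are given as a unit quaternion [w, x, y, z].
In Python, from bench import robot gives the robot as it stands. The module is installed in compiled form; this text tells all that it offers.
- The arm moves only by the tool apply_moves, never from a script. Its arguments are lists of equal length, an entry for each row: "twist": the turn, a rotation vector about the tool's x, y, z in rad, a list of three; "offset": the shift along the tool's x, y, z in cm, a list of three; "hand": the finger opening in cm, from 0 to 9.4. A call has 1 to 8 rows; each row is the pose to reach, as a shift and turn from the pose measured when the call began, along the tool's axes at that moment; what a row does not reach only later rows make up. A row lasts 1/8 s, in which the tool goes at most 62.5 mm and 10.7 degrees, less where a joint would pass 70% of its speed; a pose out of reach is approached as far as the arm can. A call with a gripper value outside its range is refused whole. The fingers move at their own pace and stop on an object; "force" is the grip in N (left out, the last holds). Time passes only in rows, so rows that repeat a pose let the fingers close. It gives the time, the measured TCP pose, the force and the opening at its end, in the units of the state.
- robot.get_state(): the state, without advancing time (a new reading comes with each control period).
- robot.read_camera(name): name is "scene" or "top"; returns a dict with "color" (420x560x3 uint8, red, green, blue), "fx", "fy", "cx", "cy" (pixels), "eye" and "orientation" of the camera in the world. Camera axes: x right, y down, z forward; pixel columns grow to the right and rows downward; lengths in m; the calibration is good to about 2 mm. A picture is of the moment at which its call begins. There is no depth.
- robot.hand_in(): hands the job in, once; it reports no verdict.
The state is a dict: "t": time; "joints": joint angles; "qd": joint speeds; "joint_efforts": joint torques, N m; "tcp_pos": TCP position; "ee_rot": TCP orientation; "wrist_force": force on the tool from outside, world axes, zero at the start; "wrist_torque": the same for the moment, N m; "grip_width": finger opening in m.
Only numpy, scipy, OpenCV 4.12 (cv2) and the standard library are available. Lean on these libraries where they do the work, as an engineer would, in place of code of your own. Each camera call takes 0.05 s, during which the arm holds its last target.

## Working session

There is one attempt and no reset: what is moved stays moved. The work goes in short steps, Python scripts to look and compute and a tool call to move; the robot and the scene stay as the last step left them, time stands still between calls to the robot, and variables do not carry over. Pictures are saved under pics/ and viewed, and the job is handed in when it is done.

Besides the shell and the picture viewer there is one more tool, called after "Call:" by a JSON object that holds its "fn" and its "kwargs", one argument or row to a line. apply_moves: Moves the arm, as the interface text tells. Its arguments: {"type":"object","properties":{"twist":{"type":"array","items":{"type":"array","items":{"type":"number"}}},"offset":{"type":"array","items":{"type":"array","items":{"type":"number"}}},"hand":{"type":"array","items":{"type":"number"}},"force":{"type":"number"}},"required":["twist","offset","hand"]}

```bash
mkdir -p pics; ls
cat > h.py <<'E'
import numpy as np, cv2
from bench import robot
from scipy.spatial.transform import Rotation as R
def q2R(q): return R.from_quat([q[1],q[2],q[3],q[0]]).as_matrix()
def cam(n,save=None):
    c=robot.read_camera(n)
    if save: cv2.imwrite('pics/'+save,cv2.cvtColor(c['color'],cv2.COLOR_RGB2BGR))
    c['R']=q2R(c['orientation']); c['eye']=np.array(c['eye']); return c
def ray(c,u,v):
    d=c['R']@np.array([(u-c['cx'])/c['fx'],(v-c['cy'])/c['fy'],1.]); return d/np.linalg.norm(d)
def onz(c,u,v,z):
    d=ray(c,u,v); return c['eye']+d*(z-c['eye'][2])/d[2]
def tri(c1,p1,c2,p2):
    d1=ray(c1,*p1);d2=ray(c2,*p2)
    A=np.stack([d1,-d2],1); s=np.linalg.lstsq(A,c2['eye']-c1['eye'],rcond=None)[0]
    a=c1['eye']+s[0]*d1;b=c2['eye']+s[1]*d2
    return (a+b)/2,np.linalg.norm(a-b)
def proj(c,P):
    p=c['R'].T@(np.array(P)-c['eye']); return np.array([c['fx']*p[0]/p[2]+c['cx'],c['fy']*p[1]/p[2]+c['cy']])
E
python3 - <<'E'
from h import *
np.set_printoptions(precision=4,suppress=True)
for n in ['scene','top']:
    c=cam(n,n+'0.png'); print(n,c['eye'],c['R'],c['fx'],c['fy'],c['cx'],c['cy'])
print(robot.get_state())
E
```

```text
pics
scene [-0.1666 -0.5751  0.8675] [[ 0.6339 -0.504   0.5866]
 [-0.7734 -0.4226  0.4726]
 [ 0.0098 -0.7532 -0.6577]] 432.3315746418035 432.3315746418035 277.72422259091627 206.2641037739755
top [ 0.443  -0.0416  1.3497] [[ 0.0236 -0.9978  0.0625]
 [-0.9997 -0.023   0.0098]
 [-0.0084 -0.0627 -0.998 ]] 393.89372588806964 393.89372588806964 284.0975364353505 213.66825462769603
{'t': 0.1, 'joints': array([ 1.1159,  0.2457,  1.5589, -0.    ,  1.3387, -0.1741]), 'qd': array([-0.0001, -0.0028, -0.0042,  0.0007, -0.    ,  0.0011]), 'joint_efforts': array([  0.0001, -41.6908, -31.5529,   0.0686,   0.031 ,  -0.    ]), 'tcp_pos': array([0.1799, 0.6241, 0.2045]), 'ee_rot': array([-0.5648,  0.5653,  0.4246, -0.4256]), 'wrist_force': array([-1.3397, -0.0706, -0.0531]), 'wrist_torque': array([-0.0358, -0.0023, -0.0461]), 'grip_width': 0.09387251834873475}
```

View pics/scene0.png

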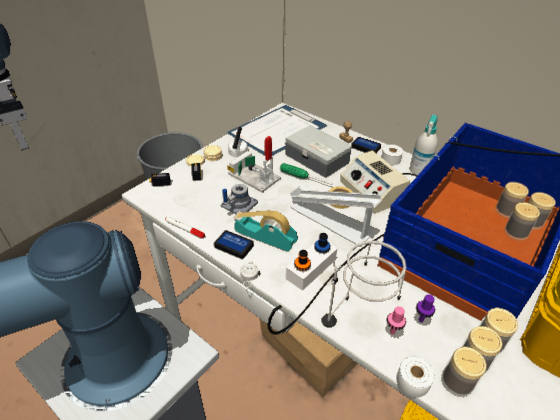

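View pics/top0.png

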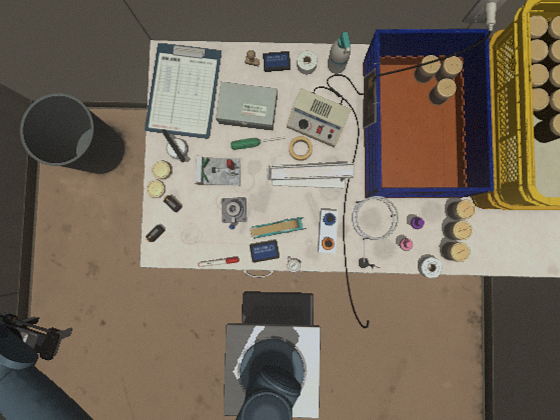

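The top view shows the coder at about (233,209), the wheel block at (328,230), the chute at (312,173), and two cartridges at about (172,203) and (155,232). I'll zoom in.

Run:
```python
import cv2
t=cv2.imread('pics/top0.png');s=cv2.imread('pics/scene0.png')
def crop(im,x0,y0,x1,y1,k,n): cv2.imwrite('pics/'+n,cv2.resize(im[y0:y1,x0:x1],None,fx=k,fy=k,interpolation=cv2.INTER_CUBIC))
crop(t,140,150,360,280,3.6,'t1.png')
crop(s,130,110,400,290,2.9,'s1.png')
crop(s,140,130,300,250,5,'s2.png')
crop(t,140,180,270,270,6,'t2.png')
```

```text
(no output)
```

View pics/t1.png

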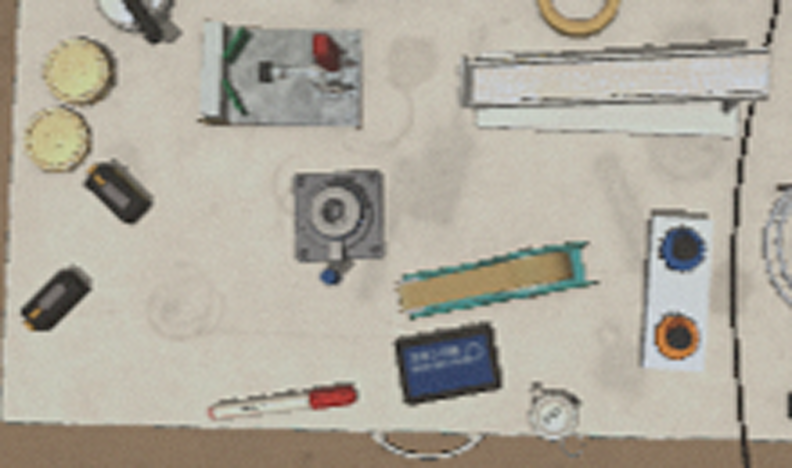

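View pics/s1.png

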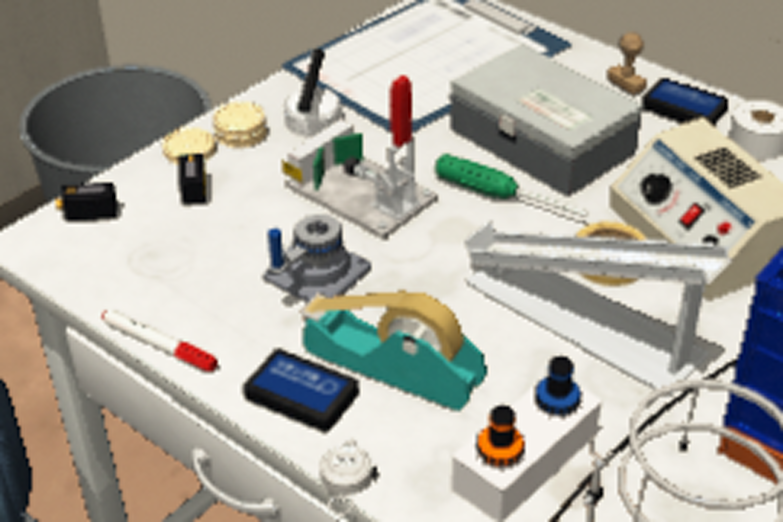

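View pics/s2.png

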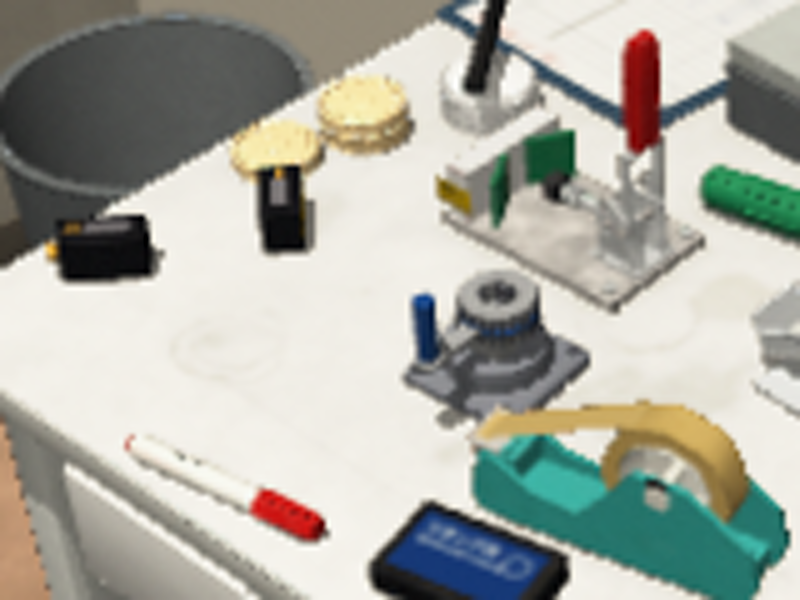

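View pics/t2.png

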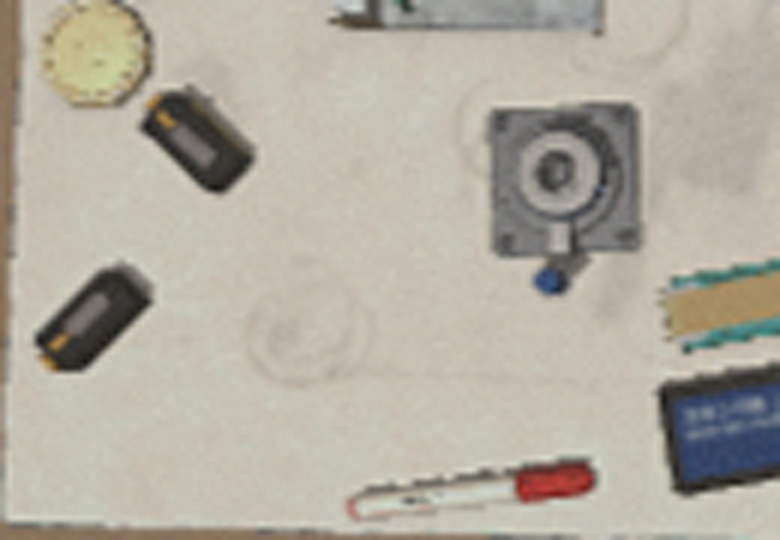

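Two cartridges are visible, both right side up. I'll check the rest of the table for more, then run colour masks for the metric measurements.

```bash
python3 - <<'E'
import cv2
t=cv2.imread('pics/top0.png');s=cv2.imread('pics/scene0.png')
def crop(im,x0,y0,x1,y1,k,n): cv2.imwrite('pics/'+n,cv2.resize(im[y0:y1,x0:x1],None,fx=k,fy=k,interpolation=cv2.INTER_CUBIC))
crop(t,340,20,560,290,2.2,'t3.png')
crop(s,270,170,400,260,6,'s3.png')
E
python3 - <<'E'
from h import *
np.set_printoptions(precision=4,suppress=True)
for n in ['top','scene']:
    im=cv2.imread(f'pics/{n}0.png'); hsv=cv2.cvtColor(im,cv2.COLOR_BGR2HSV)
    for nm,lo,hi in [('blue',(100,130,50),(120,255,255)),('orange',(8,180,120),(18,255,255)),('dark',(0,0,0),(179,255,55)),('pur',(140,80,60),(175,255,255))]:
        m=cv2.inRange(hsv,lo,hi); k,l,st,ce=cv2.connectedComponentsWithStats(m)
        for i in range(1,k):
            x,y,w,h,a=st[i]
            if 8<=a<800 and 130<x<480 and y<290: print(n,nm,st[i],ce[i])
E
```

```text
top blue [409  38   9   4  13] [413.      38.7692]
top blue [419  38  15   2  17] [425.4706  38.1176]
top blue [376  76   4  26  68] [377.8088  89.5882]
top blue [366 128   3  10  16] [366.875  132.5625]
top blue [367 140   2  11  12] [367.0833 144.9167]
top blue [370 150   2  12  19] [370.4211 155.7895]
top blue [367 153   2  26  40] [367.35 164.4 ]
top blue [371 179   1  10  10] [371.  183.5]
top blue [367 180   2  12  17] [367.3529 185.6471]
top blue [325 220   8   5  14] [328.3571 222.6429]
top dark [462  13   7   8  10] [465.   17.1]
top dark [365  34  10  26  50] [369.52  47.8 ]
top dark [263  52  27  20 163] [275.9693  64.0061]
top dark [436  68  11  13  61] [439.4426  75.0984]
top dark [334  74  17   8  19] [341.3684  76.1053]
top dark [328  88  14   9  30] [334.4  92. ]
top dark [430  89  15  15  82] [434.4268  97.7927]
top dark [299 120   9   9  56] [302.9821 123.4643]
top dark [162 130  23  32  96] [172.4792 144.125 ]
top dark [328 135   3   3   8] [329.125 136.125]
top dark [372 139   3   8  10] [372.3 143. ]
top dark [369 148   6  26  31] [371.8065 159.2903]
top dark [46
[... 2513 characters left out ...]
   8   1   8] [406.5 173. ]
scene dark [244 191   4   7  11] [246.     194.4545]
scene dark [215 231  39  28 282] [234.3688 247.7092]
scene dark [319 233   8  14  87] [322.6782 239.6322]
scene dark [375 234   9   6  10] [379.4 236.5]
scene dark [435 243  40  24 292] [454.589  254.4315]
scene dark [351 244  18  14  21] [359.0476 250.4286]
scene dark [315 247   6   6  12] [317.5833 249.5833]
scene dark [325 248   5   4   8] [327.25 249.75]
scene dark [300 250   7   6  36] [303.   252.75]
scene dark [299 258   8   6  39] [302.4615 260.5897]
scene dark [342 261   5   5   8] [344.375 263.   ]
scene dark [267 274  67  60 211] [289.0948 314.6777]
scene dark [333 278   5   5  11] [335.5455 279.9091]
```

View pics/t3.png

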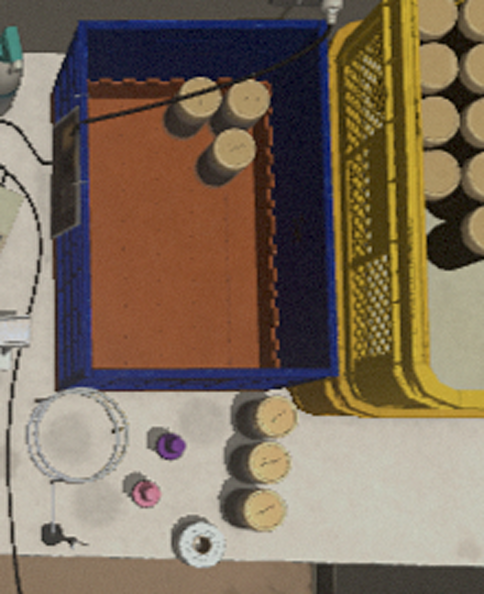

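View pics/s3.png

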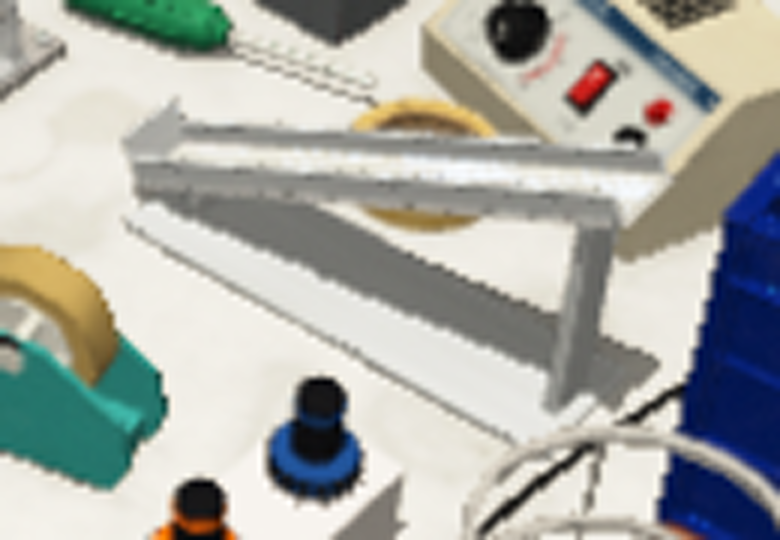

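No more cartridges: the right side only holds look-alike wheels (pink and purple), cans and tape. Next I'll pick pixels from enlarged crops.

Run:
```python
import cv2
t=cv2.imread('pics/top0.png');s=cv2.imread('pics/scene0.png')
def crop(im,x0,y0,x1,y1,k,n):
    o=cv2.resize(im[y0:y1,x0:x1],None,fx=k,fy=k,interpolation=cv2.INTER_CUBIC)
    for x in range(x0,x1,5):
        cv2.line(o,(int((x-x0+.5)*k),0),(int((x-x0+.5)*k),4 if x%10 else 9),(0,0,255),1)
        if x%10==0: cv2.putText(o,str(x),(int((x-x0+.5)*k)-8,20),0,.35,(0,0,255),1)
    for y in range(y0,y1,5):
        cv2.line(o,(0,int((y-y0+.5)*k)),(4 if y%10 else 9,int((y-y0+.5)*k)),(0,0,255),1)
        if y%10==0: cv2.putText(o,str(y),(10,int((y-y0+.5)*k)+4),0,.35,(0,0,255),1)
    return o
import numpy as np
a=crop(t,214,188,254,236,12,'');b=crop(s,215,180,265,220,7,'')
h=min(a.shape[0],999)
cv2.imwrite('pics/z1.png',a);cv2.imwrite('pics/z2.png',crop(s,215,178,263,218,14,''))
cv2.imwrite('pics/z3.png',crop(t,310,200,350,250,11,''));cv2.imwrite('pics/z4.png',crop(s,285,220,345,290,8,''))
cv2.imwrite('pics/z5.png',crop(t,140,190,190,245,10,''));cv2.imwrite('pics/z6.png',crop(s,145,155,210,192,12,''))
cv2.imwrite('pics/z7.png',crop(t,262,155,360,195,8,''))
```

```text
(no output)
```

View pics/z1.png

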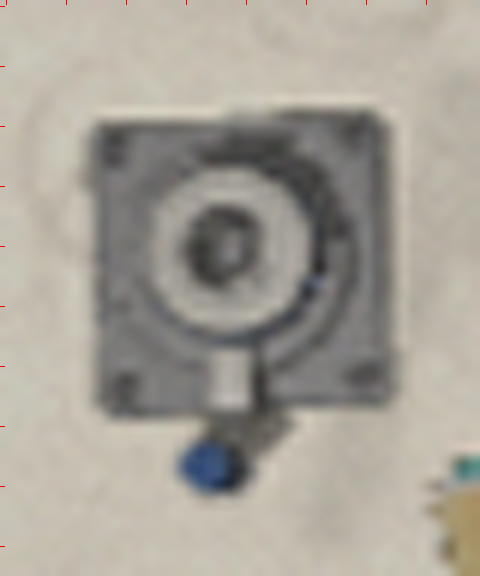

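View pics/z2.png

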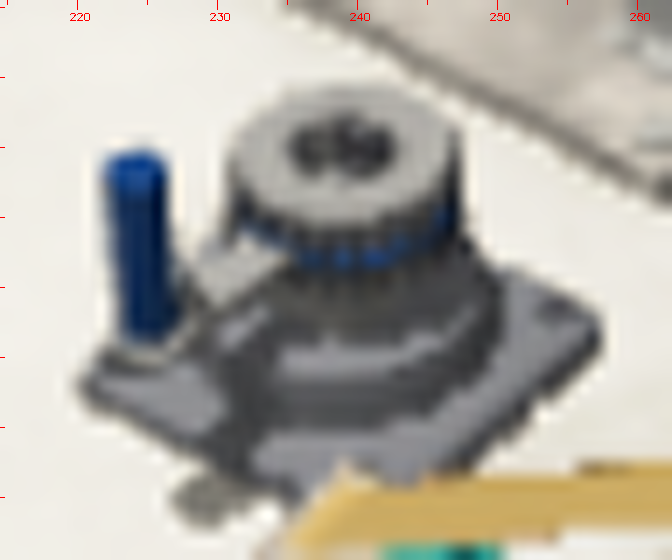

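View pics/z3.png

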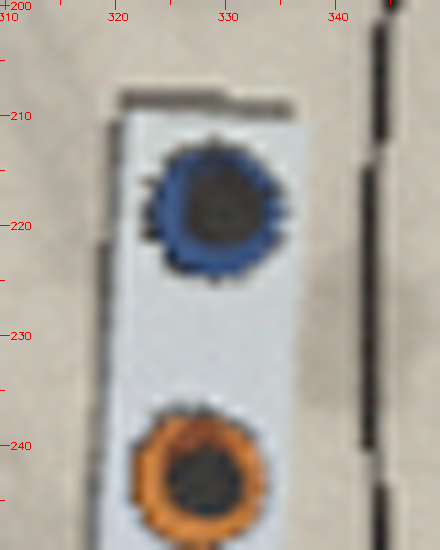

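View pics/z4.png

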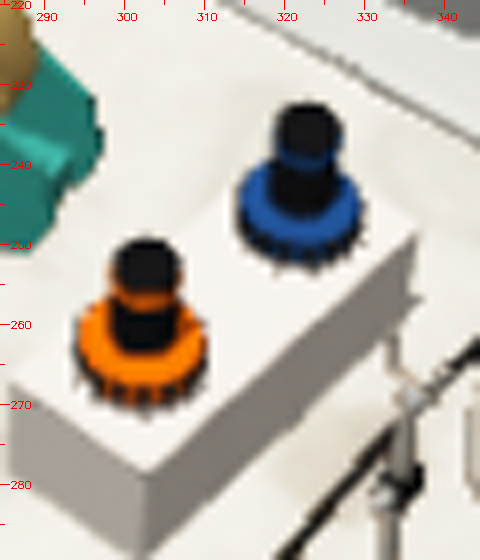

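View pics/z5.png

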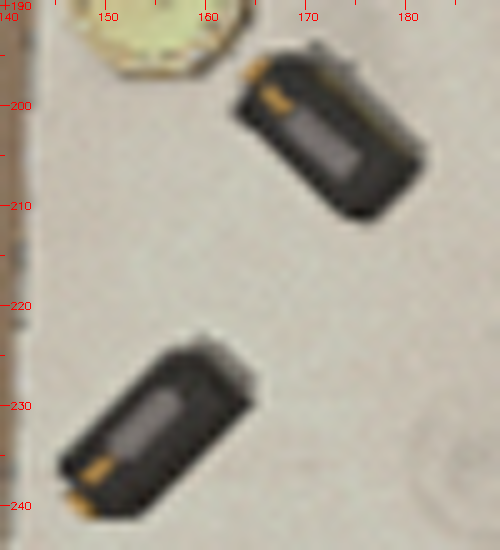

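View pics/z6.png

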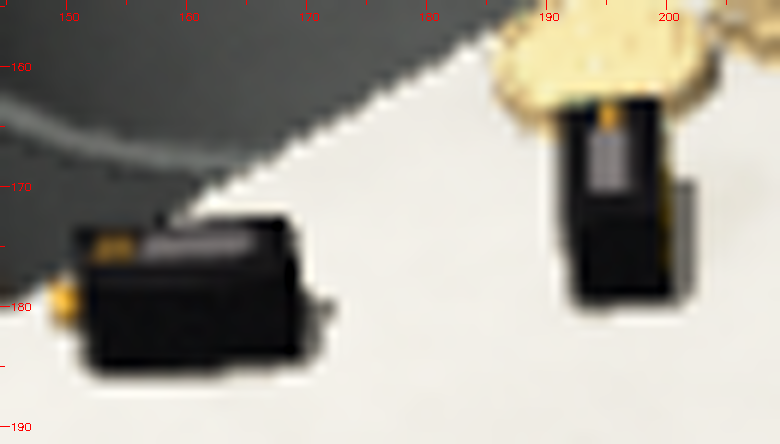

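View pics/z7.png

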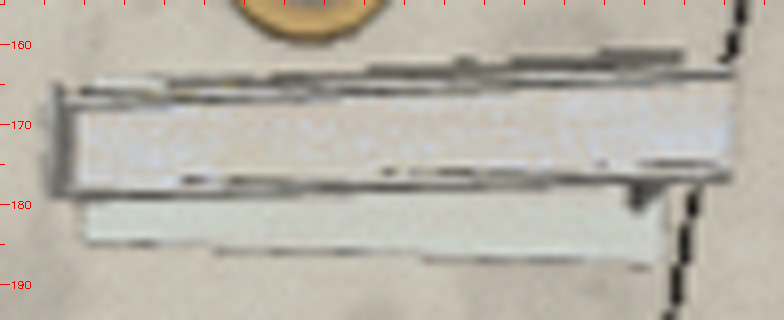

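Picks so far:
- **Top view:** coder base centre about (233.7,209.4), nut centre (232.7,208.3), pin top (231,226.3), blue handle top (330,218).
- **Scene view:** pin top (224,190), nut centre (239,191), handle top (322.7,233.5).

Next I'll triangulate these.

```bash
cat > m1.py <<'E'
from h import *
np.set_printoptions(precision=4,suppress=True)
T=cam('top','top1.png');S=cam('scene','scene1.png')
def z(k,x0,y0,x,y): return (x0+x/k-.5,y0+y/k-.5)
b=z(12,214,188,242,262);n=z(12,214,188,230,250);p=z(12,214,188,212,466)
print('base',b,onz(T,*b,.012)); print('nut',n,onz(T,*n,.067));print('hole',onz(T,*z(12,214,188,222,246),.06)); print('pin',p,onz(T,*p,.099))
ns=z(14,215,178,345,153); ps=z(14,215,178,137,170)
print('nut tri',tri(T,n,S,ns),onz(S,*ns,.067)); print('pin tri',tri(T,p,S,ps),onz(S,*ps,.099))
# base corners
for c in [(95,122),(385,110),(97,415),(392,403)]: print('corner',onz(T,*z(12,214,188,*c),.012))
w=z(11,310,200,225,206); d=z(11,310,200,218,211);ws=z(8,285,220,307,110); 
print('handle',w,onz(T,*w,.096),'disc',onz(T,*d,.062),tri(T,w,S,ws),onz(S,*ws,.096))
for nm,pts in [('A',[(293,54),(245,105),(345,215),(420,160)]),]:
    pass
# carts: panel and pointer in top & scene (z=.034)
for nm,a,bb,cc,dd in [('A',(328,140),(276,98),(609,160),(608,117)),('B',(143,425),(97,472),(197,245),(113,247))]:
    A=onz(T,*z(10,140,190,*a),.034);P=onz(T,*z(10,140,190,*bb),.034)
    A2=onz(S,*z(12,145,155,*cc),.034);P2=onz(S,*z(12,145,155,*dd),.034)
    print(nm,A,P,np.degrees(np.arctan2(*(P-A)[[1,0]])),A2,P2,np.degrees(np.arctan2(*(P2-A2)[[1,0]])),tri(T,z(10,140,190,*a),S,z(12,145,155,*cc)))
E
python3 m1.py
```

```text
base (233.66666666666666, 209.33333333333334) [0.5376 0.1438 0.012 ]
nut (232.66666666666666, 208.33333333333334) [0.5369 0.1395 0.067 ]
hole [0.5385 0.1427 0.06  ]
pin (231.16666666666666, 226.33333333333334) [0.4771 0.1379 0.099 ]
nut tri (array([0.5372, 0.1395, 0.0657]), np.float64(0.0005399410786312079)) [0.5362 0.1381 0.067 ]
pin tri (array([0.4771, 0.1379, 0.0991]), np.float64(6.787250847469177e-05)) [0.4772 0.138  0.099 ]
corner [0.5766 0.1869 0.012 ]
corner [0.5819 0.1044 0.012 ]
corner [0.4932 0.1835 0.012 ]
corner [0.4985 0.0999 0.012 ]
handle (329.95454545454544, 218.22727272727272) [ 0.5103 -0.1756  0.096 ] disc [ 0.5106 -0.1772  0.062 ] (array([ 0.5106, -0.1758,  0.1   ]), np.float64(0.001695010358359671)) [ 0.5147 -0.1744  0.096 ]
A [0.551  0.3477 0.034 ] [0.5647 0.3658 0.034 ] 52.765510478165034 [0.5515 0.35   0.034 ] [0.565  0.3651 0.034 ] 48.27876916481828 (array([0.5504, 0.3476, 0.0357]), np.float64(0.0011608814903082798))
B [0.4539 0.4058 0.034 ] [0.4378 0.4205 0.034 ] 137.468989700195 [0.4554 0.405  0.034 ] [0.4405 0.4213 0.034 ] 132.3703902437316 (array([0.4545, 0.405 , 0.0346]), np.float64(0.001593661046850712))
```

Heights agree with the text: pin 0.0991, nut 0.0657, handle 0.100 (noisier), cartridge panels about 0.035. The pin radius comes out at 60.8 mm (text: 60). Before swinging the pin I'll check the tape dispenser clearance and the tool axes.

Run:
```python
from h import *
np.set_printoptions(precision=4,suppress=True)
T=cam('top');S=cam('scene')
st=robot.get_state(); print(st['t'],st['tcp_pos']);print(q2R(st['ee_rot']))
# tape dispenser: front tip of tape, reel top ; top t1 crop k=3.6 off(140,150); s2 crop k5 off (140,130)
z=lambda k,x0,y0,x,y:(x0+x/k-.5,y0+y/k-.5)
print('tip',tri(T,z(3.6,140,150,402,292),S,z(5,140,130,478,440)))
print('tip corner lo',onz(T,*z(3.6,140,150,402,310),.05),onz(T,*z(3.6,140,150,410,275),.05))
print('reeltop',onz(T,*z(3.6,140,150,530,265),.08),onz(S,*z(5,140,130,670,408),.08),onz(S,*z(5,140,130,670,408),.06))
# table edges
```

```text
0.3 [0.18   0.6244 0.2051]
[[ 0.2771 -0.0003 -0.9608]
 [ 0.9608 -0.0006  0.2771]
 [-0.0006 -1.      0.0001]]
tip (array([0.4636, 0.0827, 0.0345]), np.float64(0.007528171644364302))
tip corner lo [0.4494 0.078  0.05  ] [0.4816 0.0716 0.05  ]
reeltop [ 0.4922 -0.0383  0.08  ] [ 0.5129 -0.0131  0.08  ] [0.5302 0.0012 0.06  ]
```

```bash
cat >> h.py <<'E'
def Rdown(deg,tilt=None):
    # tool pointing down, jaw x axis at world yaw deg
    a=np.radians(deg); x=np.array([np.cos(a),np.sin(a),0]); y=np.array([0,0,-1.]); return np.stack([x,y,np.cross(x,y)],1)
def go(P,Rt):
    s=robot.get_state(); R0=q2R(s['ee_rot']); off=R0.T@(np.array(P)-s['tcp_pos'])*100
    tw=R.from_matrix(R0.T@Rt).as_rotvec()
    print('off',np.round(off,2),'twist',np.round(tw,3),'t',round(s['t'],2)); return off,tw
E
python3 - <<'E'
from h import *
go([.4771,.1379,.20],Rdown(90))
E
```

```text
off [-38.51   0.53 -42.02] twist [-0.    -0.281 -0.001] t 0.3
```

Call:
{"fn": "apply_moves", "kwargs": {
  "twist": [
    [0,-0.1,0],
    [0,-0.2,0],
    [0,-0.281,0],
    [0,-0.281,0],
    [0,-0.281,0],
    [0,-0.281,0],
    [0,-0.281,0],
    [0,-0.281,0]
  ],
  "offset": [
    [-4,0.5,-4.4],
    [-8,0.5,-8.8],
    [-12,0.5,-13.2],
    [-16,0.5,-17.6],
    [-20,0.5,-22],
    [-24,0.5,-26.4],
    [-28,0.5,-30.8],
    [-32,0.5,-35]
  ],
  "hand": [9.4,8,6,5,4,3,3,3]
}}

```text
t: 1.3
tcp_pos: [0.4285, 0.2182, 0.2006]
ee_rot: [-0.5, 0.5, 0.5, -0.5]
wrist_force: [1.0, 0.8, 0.5]
grip_width: 0.0309
```

Run:
```python
from h import *
go([.4771,.1379,.14],Rdown(90)); print(robot.get_state()['tcp_pos'])
```

```text
off [-8.03  6.06 -4.86] twist [ 0.001  0.    -0.   ] t 1.3
[0.42849349 0.21816438 0.20059212]
```

Call:
{"fn": "apply_moves", "kwargs": {
  "twist": [
    [0,0,0],
    [0,0,0],
    [0,0,0],
    [0,0,0]
  ],
  "offset": [
    [-4,2,-2.5],
    [-8.03,4,-4.86],
    [-8.03,6.06,-4.86],
    [-8.03,6.06,-4.86]
  ],
  "hand": [3.2,3.2,3.2,3.2]
}}

```text
t: 1.8
tcp_pos: [0.4759, 0.1373, 0.1384]
ee_rot: [0.501, -0.5, -0.499, 0.501]
wrist_force: [0.1, 1.1, 0.0]
grip_width: 0.0318
```

Run:
```python
from h import *
T=cam('top');S=cam('scene')
def crop(im,x0,y0,x1,y1,k): return cv2.resize(cv2.cvtColor(im,cv2.COLOR_RGB2BGR)[y0:y1,x0:x1],None,fx=k,fy=k,interpolation=cv2.INTER_CUBIC)
cv2.imwrite('pics/a1.png',np.hstack([crop(T['color'],200,180,270,250,5.5),crop(S['color'],195,150,265,220,5.5)]))
st=robot.get_state();print(st['tcp_pos'],proj(S,st['tcp_pos']),proj(T,st['tcp_pos'])); go([.4771,.1379,.066],Rdown(90))
```

```text
[0.47720964 0.13814268 0.14053569] [223.15819044 177.89569769] [229.17790004 225.88505777]
off [-0.02  7.45  0.02] twist [ 0.001  0.001 -0.   ] t 1.9
```

View pics/a1.png

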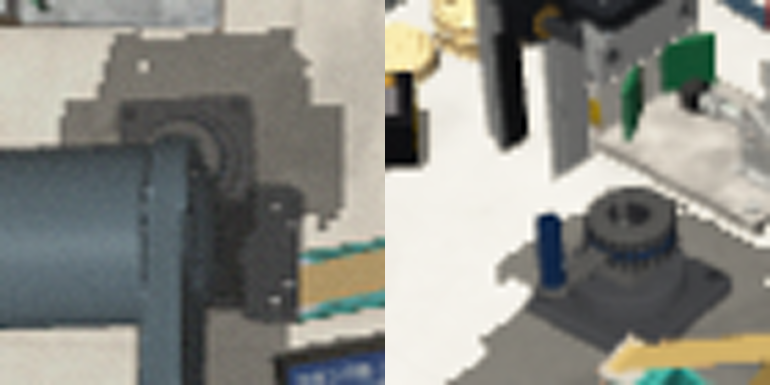

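The scene crop shows the two fingertips straddling the blue pin, at (219,177) and (227,182). I'll descend.

Call:
{"fn": "apply_moves", "kwargs": {
  "twist": [
    [0,0,0],
    [0,0,0],
    [0,0,0],
    [0,0,0],
    [0,0,0]
  ],
  "offset": [
    [0,3,0],
    [0,6,0],
    [0,7.45,0],
    [0,7.45,0],
    [0,7.45,0]
  ],
  "hand": [3.2,3.2,3.0,1.9,1.9],
  "force": 5
}}

```text
t: 2.52
tcp_pos: [0.4784, 0.1384, 0.0675]
ee_rot: [-0.499, 0.501, 0.501, -0.499]
wrist_force: [0.1, -0.1, -0.1]
grip_width: 0.0193
```

Run:
```python
from h import *
st=robot.get_state();print(st['tcp_pos'],st['wrist_force'],st['grip_width'])
C=np.array([.5379,.1398]);r=.0603
for d in range(10,91,10):
    a=np.radians(181.8+d); go([*(C+r*np.array([np.cos(a),np.sin(a)])),.066],Rdown(91.8+d))
```

```text
[0.47840219 0.13835582 0.06746551] [ 0.10355748 -0.07445819 -0.14445529] 0.0193096100837722
off [-1.09  0.15 -0.05] twist [ 0.004 -0.205 -0.   ] t 2.52
off [-2.1   0.15 -0.35] twist [ 0.004 -0.379 -0.001] t 2.52
off [-3.03  0.15 -0.82] twist [ 0.003 -0.554 -0.001] t 2.52
off [-3.88  0.15 -1.45] twist [ 0.003 -0.729 -0.001] t 2.52
off [-4.6   0.16 -2.22] twist [ 0.003 -0.903 -0.002] t 2.52
off [-5.17  0.16 -3.09] twist [ 0.003 -1.078 -0.002] t 2.52
off [-5.59  0.16 -4.06] twist [ 0.003 -1.252 -0.002] t 2.52
off [-5.83  0.17 -5.08] twist [ 0.003 -1.427 -0.003] t 2.52
off [-5.89  0.17 -6.13] twist [ 0.003 -1.601 -0.003] t 2.52
```

Call:
{"fn": "apply_moves", "kwargs": {
  "twist": [
    [0,-0.1,0],
    [0,-0.205,0],
    [0,-0.29,0],
    [0,-0.379,0],
    [0,-0.465,0],
    [0,-0.554,0]
  ],
  "offset": [
    [-0.5,0.15,-0.01],
    [-1.09,0.15,-0.05],
    [-1.6,0.15,-0.18],
    [-2.1,0.15,-0.35],
    [-2.57,0.15,-0.57],
    [-3.03,0.15,-0.82]
  ],
  "hand": [1.9,1.9,1.9,1.9,1.9,1.9]
}}

```text
t: 3.28
tcp_pos: [0.4877, 0.1083, 0.0675]
ee_rot: [-0.341, 0.345, 0.62, -0.617]
wrist_force: [-0.2, 1.8, 0.2]
grip_width: 0.019
```

```bash
cat > nut.py <<'E'
from h import *
import sys
st=robot.get_state();print(st['tcp_pos'],st['wrist_force'],st['grip_width'])
C=np.array([.5379,.1398]);r=.0603
P=st['tcp_pos'][:2]-C; print('ang',np.degrees(np.arctan2(P[1],P[0]))%360, np.linalg.norm(P))
for d in eval(sys.argv[1]):
    a=np.radians(181.8+d); print(d); go([*(C+r*np.array([np.cos(a),np.sin(a)])),.066],Rdown(91.8+d))
E
python3 nut.py "[35,40,45,50,55,60,65,70]"
```

```text
[0.48772745 0.10832538 0.06752637] [-0.24736928  1.77014328  0.19000294] 0.01898419631561204
ang 212.101181685742 0.05922783382021188
35
off [-0.49  0.15  0.09] twist [ 0.005 -0.084 -0.003] t 3.27
40
off [-1.02  0.16  0.02] twist [ 0.005 -0.172 -0.003] t 3.27
45
off [-1.53  0.16 -0.09] twist [ 0.005 -0.259 -0.003] t 3.27
50
off [-2.03  0.16 -0.25] twist [ 0.005 -0.346 -0.004] t 3.27
55
off [-2.52  0.16 -0.45] twist [ 0.005 -0.434 -0.004] t 3.27
60
off [-2.99  0.16 -0.69] twist [ 0.005 -0.521 -0.004] t 3.27
65
off [-3.43  0.17 -0.97] twist [ 0.005 -0.608 -0.004] t 3.27
70
off [-3.85  0.17 -1.29] twist [ 0.004 -0.695 -0.005] t 3.27
```

Pushing at about 1.8 N, as the text says. I'll continue in smaller calls and watch for the stop.

Call:
{"fn": "apply_moves", "kwargs": {
  "twist": [
    [0,-0.084,0],
    [0,-0.172,0],
    [0,-0.259,0],
    [0,-0.346,0]
  ],
  "offset": [
    [-0.49,0.15,0.09],
    [-1.02,0.15,0.02],
    [-1.53,0.15,-0.09],
    [-2.03,0.15,-0.25]
  ],
  "hand": [1.9,1.9,1.9,1.9]
}}

```text
t: 3.78
tcp_pos: [0.5016, 0.0927, 0.0675]
ee_rot: [-0.228, 0.233, 0.67, -0.667]
wrist_force: [0.1, 1.6, 0.2]
grip_width: 0.0193
```

```bash
python3 nut.py "[53,56,59,62,65,70]"
```

```text
[0.50158923 0.09265379 0.06754477] [0.08637714 1.56230608 0.22222086] 0.019266436289761834
ang 232.3974788700978 0.05950829307541129
53
off [-0.25  0.16  0.07] twist [ 0.006 -0.05  -0.006] t 3.77
56
off [-0.57  0.16  0.05] twist [ 0.006 -0.102 -0.006] t 3.77
59
off [-0.88  0.16  0.01] twist [ 0.006 -0.155 -0.006] t 3.77
62
off [-1.19  0.16 -0.05] twist [ 0.006 -0.207 -0.006] t 3.77
65
off [-1.5   0.16 -0.12] twist [ 0.005 -0.259 -0.006] t 3.77
70
off [-2.    0.17 -0.28] twist [ 0.005 -0.347 -0.007] t 3.77
```

Call:
{"fn": "apply_moves", "kwargs": {
  "twist": [
    [0,-0.05,0],
    [0,-0.102,0],
    [0,-0.155,0],
    [0,-0.207,0]
  ],
  "offset": [
    [-0.25,0.15,0.07],
    [-0.57,0.15,0.05],
    [-0.88,0.15,0.01],
    [-1.19,0.15,-0.05]
  ],
  "hand": [1.9,1.9,1.9,1.9]
}}

```text
t: 4.28
tcp_pos: [0.5121, 0.086, 0.0675]
ee_rot: [-0.156, 0.163, 0.69, -0.687]
wrist_force: [-1.2, 1.9, 0.6]
grip_width: 0.0189
```

```bash
python3 nut.py "[65,68,71,74,77,80]"
```

```text
[0.51211126 0.08598554 0.06752795] [-1.17524535  1.86930301  0.56199668] 0.018890658365715303
ang 244.39552548775742 0.0596745804692443
65
off [-0.25  0.15  0.06] twist [ 0.006 -0.051 -0.008] t 4.28
68
off [-0.57  0.16  0.03] twist [ 0.006 -0.103 -0.008] t 4.28
71
off [-0.88  0.16 -0.01] twist [ 0.006 -0.155 -0.009] t 4.28
74
off [-1.19  0.16 -0.07] twist [ 0.005 -0.208 -0.009] t 4.28
77
off [-1.5   0.17 -0.14] twist [ 0.005 -0.26  -0.009] t 4.28
80
off [-1.8   0.17 -0.23] twist [ 0.005 -0.312 -0.009] t 4.28
```

Call:
{"fn": "apply_moves", "kwargs": {
  "twist": [
    [0,-0.051,0],
    [0,-0.103,0],
    [0,-0.103,0]
  ],
  "offset": [
    [-0.25,0.15,0.06],
    [-0.57,0.15,0.03],
    [-0.57,0.15,0.03]
  ],
  "hand": [1.9,1.9,1.9]
}}

```text
t: 4.65
tcp_pos: [0.5173, 0.1047, 0.0654]
ee_rot: [0.127, -0.14, -0.684, 0.704]
wrist_force: [-0.1, 0.0, 0.4]
grip_width: 0.019
```

```bash
python3 nut.py "[71,74,77,80]"
```

```text
[0.51725848 0.10468701 0.06541227] [-0.11273875  0.02466704  0.35229251] 0.01895893858146346
ang 239.5504316139587 0.04073075810964224
71
off [-1.1   0.01  1.98] twist [-0.026 -0.08  -0.021] t 4.65
74
off [-1.41  0.02  1.95] twist [-0.026 -0.132 -0.021] t 4.65
77
off [-1.72  0.03  1.9 ] twist [-0.027 -0.185 -0.02 ] t 4.65
80
off [-2.03  0.03  1.84] twist [-0.027 -0.237 -0.019] t 4.65
```

The tool jumped about 19 mm inward with no contact force, which I didn't expect. I'll check the joints and a picture.

Run:
```python
from h import *
np.set_printoptions(precision=3,suppress=True)
T=cam('top');S=cam('scene')
st=robot.get_state();print(st)
def crop(im,x0,y0,x1,y1,k): return cv2.resize(cv2.cvtColor(im,cv2.COLOR_RGB2BGR)[y0:y1,x0:x1],None,fx=k,fy=k,interpolation=cv2.INTER_CUBIC)
cv2.imwrite('pics/a2.png',np.hstack([crop(T['color'],200,180,270,250,5.5),crop(S['color'],195,150,265,220,5.5)]))
```

```text
{'t': 4.75, 'joints': array([ 0.   ,  0.135,  1.965, -0.036,  1.031, -2.741]), 'qd': array([-0.013, -0.002,  0.005,  0.   , -0.001, -0.002]), 'joint_efforts': array([  0.278, -32.412, -26.919,  -0.122,  -0.014,  -0.001]), 'tcp_pos': array([0.517, 0.104, 0.065]), 'ee_rot': array([ 0.128, -0.14 , -0.684,  0.704]), 'wrist_force': array([-0.28 ,  0.03 , -0.131]), 'wrist_torque': array([ 0.114,  0.056, -0.014]), 'grip_width': 0.018900568872547104}
```

View pics/a2.png

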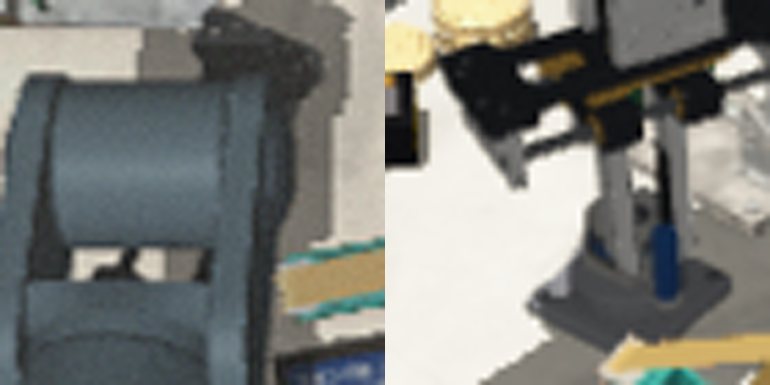

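Joint 6 has run to its limit (-2.74). The pin has slipped out in front of the fingers. I'll lift and unwind at once.

Call:
{"fn": "apply_moves", "kwargs": {
  "twist": [
    [0,0.1,0],
    [0,0.25,0],
    [0,0.4,0],
    [0,0.55,0]
  ],
  "offset": [
    [0,-1.5,0],
    [0,-4,0],
    [0,-7,0],
    [0,-10,0]
  ],
  "hand": [1.9,1.9,1.9,1.9]
}}

```text
t: 5.25
tcp_pos: [0.5157, 0.1069, 0.166]
ee_rot: [0.311, -0.328, -0.623, 0.639]
wrist_force: [0.4, 0.6, -1.1]
grip_width: 0.019
```

```bash
cat > look.py <<'E'
from h import *
import sys
np.set_printoptions(precision=3,suppress=True)
n=sys.argv[1]; a=eval(sys.argv[2]); b=eval(sys.argv[3]); k=float(sys.argv[4])
T=cam('top');S=cam('scene'); cv2.imwrite(f'pics/{n}_T.png',T['color'][:,:,::-1]);cv2.imwrite(f'pics/{n}_S.png',S['color'][:,:,::-1])
def crop(im,x0,y0,x1,y1,k):
    o=cv2.resize(im[y0:y1,x0:x1,::-1],None,fx=k,fy=k,interpolation=cv2.INTER_CUBIC)
    for x in range(x0,x1,10):
        cv2.putText(o,str(x),(int((x-x0+.5)*k)-8,10),0,.35,(0,0,255),1)
    for y in range(y0,y1,10): cv2.putText(o,str(y),(0,int((y-y0+.5)*k)+4),0,.35,(0,0,255),1)
    return o
o=[crop(T['color'],*a,k)] if a else []
if b: o.append(crop(S['color'],*b,k))
hh=min(x.shape[0] for x in o); cv2.imwrite(f'pics/{n}.png',np.hstack([x[:hh] for x in o]))
st=robot.get_state(); print(st['t'],st['joints'],st['tcp_pos'],st['wrist_force'],st['grip_width'])
E
python3 look.py a3 "(200,180,270,250)" "(195,150,265,220)" 5.5
python3 - <<'E'
from h import *
st=robot.get_state();print(np.round(q2R(st['ee_rot']),3))
E
```

```text
5.35 [ 0.006 -0.009  1.906 -0.033  1.227 -2.193] [0.518 0.107 0.169] [ 0.206  0.051 -0.494] 0.019034087282699376
[[-0.596  0.018 -0.803]
 [ 0.802 -0.031 -0.596]
 [-0.036 -0.999  0.004]]
```

View pics/a3.png

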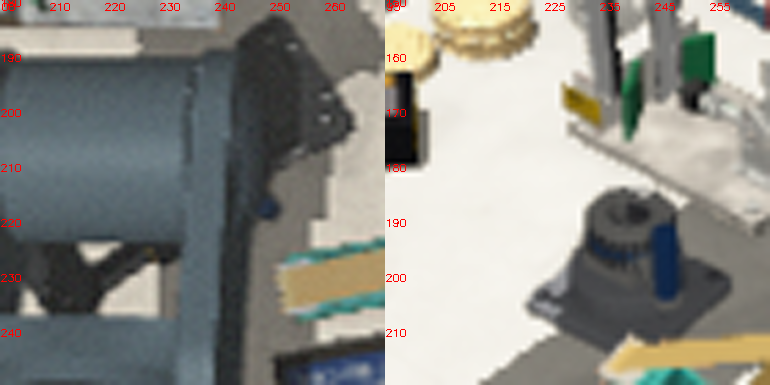

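Run:
```python
from h import *
T=cam('top');S=cam('scene')
p=(200+266/5.5-.5,180+206/5.5-.5); s=(195+(665-385)/5.5-.5,150+227/5.5-.5)
C=np.array([.5379,.1398])
for P in (onz(T,*p,.099),onz(S,*s,.099),tri(T,p,S,s)[0]):
    d=P[:2]-C; print(P,np.degrees(np.arctan2(d[1],d[0]))%360,np.linalg.norm(d))
hsv=cv2.cvtColor(S['color'],cv2.COLOR_RGB2HSV); m=cv2.inRange(hsv,(100,130,40),(125,255,255))[180:210,240:255]
ys,xs=np.nonzero(m); print(xs.mean()+240,ys.mean()+180,ys.min()+180,ys.max()+180)
```

```text
[0.50818042 0.08571806 0.099     ] 241.20994111818635 0.061709885346902506
[0.51178855 0.08893049 0.099     ] 242.8284506273904 0.0571796724911507
[0.50798132 0.08525468 0.103287  ] 241.25477043323275 0.06221188959913395
245.52941176470588 196.88235294117646 191 203
```

Run:
```python
from h import *
go([.51,.0865,.17],Rdown(40));go([.51,.0865,.17],Rdown(-28))
```

```text
off [-1.3  -0.46  1.69] twist [ 0.016  1.514 -0.033] t 5.45
off [-1.3  -0.46  1.69] twist [ 0.04   2.701 -0.023] t 5.45
```

Call:
{"fn": "apply_moves", "kwargs": {
  "twist": [
    [0,0.18,0],
    [0,0.36,0],
    [0,0.54,0],
    [0,0.72,0],
    [0,0.9,0],
    [0,1.08,0],
    [0,1.26,0],
    [0,1.44,0]
  ],
  "offset": [
    [0,-0.46,0],
    [0,-0.46,0],
    [0,-0.46,0],
    [0,-0.46,0],
    [0,-0.46,0],
    [0,-0.46,0],
    [0,-0.46,0],
    [-1,-0.46,1]
  ],
  "hand": [3,3,3,3,3,3,3,3]
}}

```text
t: 6.45
tcp_pos: [0.5124, 0.0932, 0.1673]
ee_rot: [-0.644, 0.666, 0.264, -0.267]
wrist_force: [0.5, 0.8, -0.3]
grip_width: 0.0301
```

Run:
```python
from h import *
go([.51,.0865,.17],Rdown(-28)); print(robot.get_state()['joints'])
```

```text
off [-0.64 -0.25 -0.32] twist [0.034 1.258 0.003] t 6.45
[-0.02097648 -0.02142029  1.9203803  -0.03271597  1.23486925 -0.7797865 ]
```

Call:
{"fn": "apply_moves", "kwargs": {
  "twist": [
    [0,0.18,0],
    [0,0.36,0],
    [0,0.54,0],
    [0,0.72,0],
    [0,0.9,0],
    [0.02,1.08,0],
    [0.034,1.258,0.003],
    [0.034,1.258,0.003]
  ],
  "offset": [
    [-0.64,-0.25,-0.32],
    [-0.64,-0.25,-0.32],
    [-0.64,-0.25,-0.32],
    [-0.64,-0.25,-0.32],
    [-0.64,-0.25,-0.32],
    [-0.64,-0.25,-0.32],
    [-0.64,3,-0.32],
    [-0.64,3,-0.32]
  ],
  "hand": [3.2,3.2,3.2,3.2,3.2,3.2,3.2,3.2]
}}

```text
t: 7.45
tcp_pos: [0.5071, 0.0854, 0.1334]
ee_rot: [-0.686, 0.687, -0.173, 0.167]
wrist_force: [0.0, 0.2, 0.0]
grip_width: 0.0319
```

```bash
python3 look.py a4 "(200,180,270,250)" "(195,150,265,220)" 5.5;python3 - <<'E'
from h import *
go([.51,.0865,.067],Rdown(-28))
E
```

```text
7.55 [-0.053  0.008  1.951 -0.     1.185  0.432] [0.51  0.086 0.137] [-0.132 -0.495  0.819] 0.03167747667061001
off [0.01 6.96 0.12] twist [ 0.001  0.003 -0.002] t 7.55
```

View pics/a4.png

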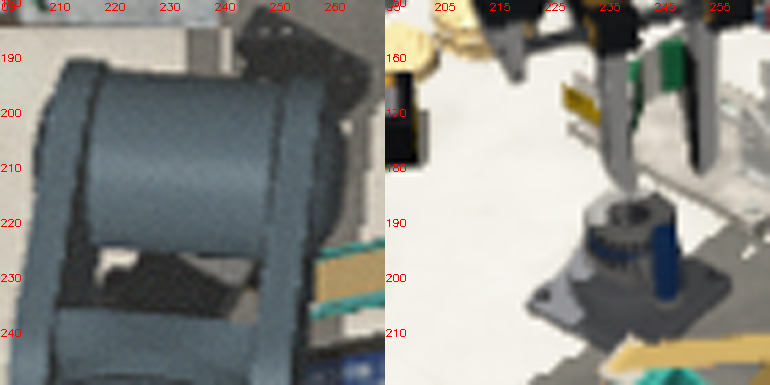

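The fingers straddle the pin in the scene view, with tips at (238,184) and (251,181) and the pin top at (245,191). Descending.

Call:
{"fn": "apply_moves", "kwargs": {
  "twist": [
    [0,0,0],
    [0,0,0],
    [0,0,0],
    [0,0,0],
    [0,0,0]
  ],
  "offset": [
    [0,2.5,0.1],
    [0,5,0.1],
    [0,6.96,0.1],
    [0,6.96,0.1],
    [0,6.96,0.1]
  ],
  "hand": [3.2,3.2,3.2,1.9,1.9]
}}

```text
t: 8.18
tcp_pos: [0.5109, 0.0864, 0.0684]
ee_rot: [-0.686, 0.687, -0.169, 0.169]
wrist_force: [0.5, 1.2, -0.1]
grip_width: 0.0196
```

```bash
sed -i 's/Rdown(91.8+d)/Rdown(91.8+d-180)/' nut.py; python3 look.py a5 "(200,180,270,250)" "(195,150,265,220)" 5.5;  python3 nut.py "[60,64,68,71,74,77,80]"
```

```text
8.275 [-0.051  0.111  1.984 -0.     1.046  0.433] [0.511 0.086 0.068] [-0.573 -0.173  0.748] 0.018814875118967414
[0.51095098 0.08639154 0.06849455] [-0.57309585 -0.17347633  0.74800035] 0.018814875118967414
ang 243.22525262578984 0.05982234767466445
60
off [-0.15  0.25 -0.05] twist [-0.     0.008  0.   ] t 8.28
64
off [ 0.27  0.25 -0.04] twist [-0.    -0.062  0.   ] t 8.28
68
off [0.69 0.25 0.  ] twist [ 0.    -0.132  0.   ] t 8.28
71
off [1.   0.25 0.05] twist [ 0.    -0.184  0.   ] t 8.28
74
off [1.31 0.25 0.12] twist [ 0.    -0.237  0.   ] t 8.28
77
off [1.62 0.25 0.2 ] twist [ 0.    -0.289  0.   ] t 8.28
80
off [1.92 0.25 0.3 ] twist [ 0.    -0.341  0.   ] t 8.28
```

View pics/a5.png

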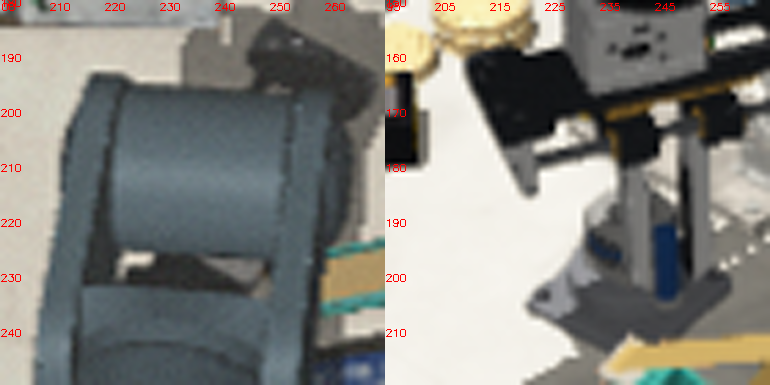

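Call:
{"fn": "apply_moves", "kwargs": {
  "twist": [
    [0,-0.03,0],
    [0,-0.062,0],
    [0,-0.095,0],
    [0,-0.132,0],
    [0,-0.132,0]
  ],
  "offset": [
    [0.1,0.1,-0.05],
    [0.27,0.1,-0.04],
    [0.48,0.1,-0.02],
    [0.69,0.1,0],
    [0.69,0.1,0]
  ],
  "hand": [1.9,1.9,1.9,1.9,1.9]
}}

```text
t: 8.9
tcp_pos: [0.5152, 0.0849, 0.0677]
ee_rot: [0.697, -0.695, 0.126, -0.122]
wrist_force: [-8.3, 6.1, 7.6]
grip_width: 0.0251
```

```bash
python3 nut.py "[71,74,77,80]"
```

```text
[0.51515118 0.08488855 0.06765046] [-8.30360238  6.07143499  7.56477232] 0.025108533682462682
ang 247.49665292989664 0.05943716132656266
71
off [ 0.56  0.16 -0.08] twist [-0.002 -0.051 -0.006] t 8.9
74
off [ 0.87  0.16 -0.06] twist [-0.002 -0.104 -0.006] t 8.9
77
off [ 1.18  0.16 -0.02] twist [-0.002 -0.156 -0.006] t 8.9
80
off [1.49 0.16 0.04] twist [-0.002 -0.208 -0.006] t 8.9
```

About 10 N of reaction, and the fingers were pushed open: this is the slack stop. The pin stays at about 242°, roughly 61° from where it started. I'll back off and lift.

Call:
{"fn": "apply_moves", "kwargs": {
  "twist": [
    [0,0,0],
    [0,0.05,0],
    [0,0.05,0],
    [0,0.05,0],
    [0,0.05,0],
    [0,0.05,0]
  ],
  "offset": [
    [-0.5,0,0],
    [-0.5,0,0],
    [-0.5,-4,0],
    [-0.5,-9,0],
    [-0.5,-14,0],
    [-0.5,-14,0]
  ],
  "hand": [3.2,3.2,3.2,4,4,4]
}}

```text
t: 9.65
tcp_pos: [0.5142, 0.0858, 0.2129]
ee_rot: [0.694, -0.692, 0.139, -0.142]
wrist_force: [-0.0, -0.4, -0.5]
grip_width: 0.0399
```

Run:
```python
from h import *
go([.5105,-.1757,.21],Rdown(-60)); go([.5105,-.1757,.21],Rdown(-90)); print(robot.get_state()['joints'])
```

```text
off [  9.86   0.22 -24.23] twist [-0.006  0.646  0.002] t 9.65
off [  9.86   0.22 -24.23] twist [-6.00e-03  1.17e+00  1.00e-03] t 9.65
[-0.05379097 -0.07017877  1.88073409  0.00282208  1.32576116  0.3462479 ]
```

```bash
python3 - <<'E'
from h import *
np.set_printoptions(precision=3,suppress=True)
T=cam('top');S=cam('scene')
print('red',tri(T,(232,166),S,(268,138)))
# red in top
for nm,C in(('T',T),('S',S)):
    h=cv2.cvtColor(C['color'],cv2.COLOR_RGB2HSV); m=cv2.inRange(h,(0,170,90),(6,255,255))|cv2.inRange(h,(174,170,90),(179,255,255))
    k,l,s,c=cv2.connectedComponentsWithStats(m)
    for i in range(1,k):
        if s[i][4]>8: print(nm,s[i],c[i])
# lamp ring: extreme left/right in top (353..398), scene (344..407)
for z in(.05,.1,.15,.2): print(z,onz(T,353,217,z),onz(T,398,217,z),onz(S,344,272,z),onz(S,407,270,z))
E
python3 look.py a6 "(300,190,400,280)" "(300,210,420,330)" 4
```

```text
red (array([0.655, 0.128, 0.188]), np.float64(0.0018309092407920633))
S [265 136   7  24 141] [267.936 147.652]
S [365 181   7   6  22] [367.955 183.955]
S [191 228  14  10  72] [197.125 232.472]
0.05 [ 0.519 -0.256  0.05 ] [ 0.522 -0.404  0.05 ] [ 0.478 -0.268  0.05 ] [ 0.583 -0.384  0.05 ]
0.1 [ 0.516 -0.248  0.1  ] [ 0.519 -0.391  0.1  ] [ 0.438 -0.286  0.1  ] [ 0.537 -0.396  0.1  ]
0.15 [ 0.513 -0.24   0.15 ] [ 0.516 -0.377  0.15 ] [ 0.399 -0.305  0.15 ] [ 0.491 -0.407  0.15 ]
0.2 [ 0.51  -0.232  0.2  ] [ 0.513 -0.363  0.2  ] [ 0.359 -0.324  0.2  ] [ 0.445 -0.419  0.2  ]
9.85 [-0.054 -0.065  1.888  0.003  1.326  0.347] [0.51  0.086 0.206] [0.06  0.333 0.328] 0.040120091974630186
```

View pics/a6.png

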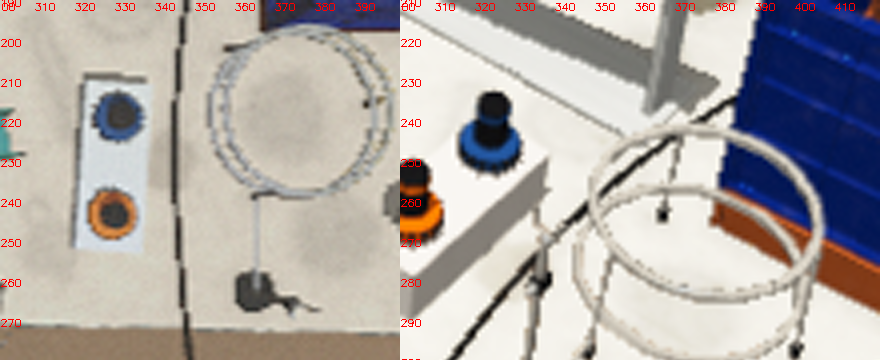

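Run:
```python
from h import *
go([.5105,-.1757,.19],Rdown(0))
```

```text
off [ 10.27   1.51 -24.08] twist [-0.002 -0.401 -0.008] t 9.85
```

Call:
{"fn": "apply_moves", "kwargs": {
  "twist": [
    [0,-0.1,0],
    [0,-0.2,0],
    [0,-0.3,0],
    [0,-0.401,-0.008],
    [0,-0.401,-0.008],
    [0,-0.401,-0.008],
    [0,-0.401,-0.008],
    [0,-0.401,-0.008]
  ],
  "offset": [
    [2,0.2,-4.8],
    [4,0.5,-9.6],
    [6,0.8,-14.4],
    [8,1,-19.2],
    [10.27,1.3,-24.08],
    [10.27,1.5,-24.08],
    [10.27,1.5,-24.08],
    [10.27,1.5,-24.08]
  ],
  "hand": [4,4,4,4,4,4,4,4]
}}

```text
t: 10.85
tcp_pos: [0.5103, -0.1743, 0.1894]
ee_rot: [0.708, -0.706, -0.0, 0.001]
wrist_force: [0.2, -0.3, -0.1]
grip_width: 0.0397
```

```bash
python3 look.py a7 "(290,180,390,270)" "(285,190,375,280)" 4
python3 - <<'E'
from h import *
go([.5105,-.1757,.065],Rdown(0)); st=robot.get_state(); S=cam('scene'); print(proj(S,st['tcp_pos']))
E
```

```text
10.95 [-0.54   0.001  1.854  0.002  1.287 -0.542] [ 0.511 -0.174  0.19 ] [0.55  0.309 0.43 ] 0.03978785866036534
off [-0.   12.49 -0.15] twist [-0.002  0.002 -0.   ] t 10.95
[324.98894892 206.19762447]
```

View pics/a7.png

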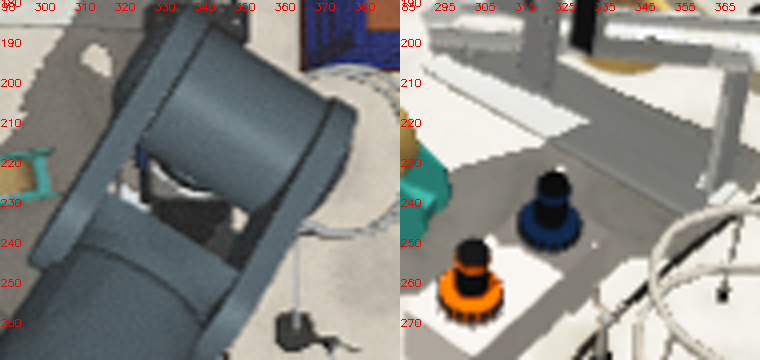

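Call:
{"fn": "apply_moves", "kwargs": {
  "twist": [
    [0,0,0],
    [0,0,0],
    [0,0,0],
    [0,0,0],
    [0,0,0],
    [0,0,0],
    [0,0,0],
    [0,0,0]
  ],
  "offset": [
    [0,3,-0.15],
    [0,6,-0.15],
    [0,9,-0.15],
    [0,11,-0.15],
    [0,12.1,-0.15],
    [0,12.1,-0.15],
    [0,12.1,-0.15],
    [0,12.1,-0.15]
  ],
  "hand": [4,4,4,4,4,4,1.5,1.5],
  "force": 35
}}

```text
t: 12.0
tcp_pos: [0.5113, -0.1763, 0.0701]
ee_rot: [0.707, -0.707, -0.001, -0.0]
wrist_force: [-0.6, 0.1, 0.1]
grip_width: 0.0234
```

Call:
{"fn": "apply_moves", "kwargs": {
  "twist": [
    [0,0,0],
    [0,0,0]
  ],
  "offset": [
    [0,0,0],
    [0,0,0]
  ],
  "hand": [1.5,1.5]
}}

```text
t: 12.25
tcp_pos: [0.5114, -0.1763, 0.0703]
ee_rot: [0.707, -0.707, -0.001, -0.0]
wrist_force: [0.2, 0.6, -1.4]
grip_width: 0.0214
```

```bash
python3 look.py a8 "(290,180,390,270)" "(285,190,375,280)" 4
```

```text
12.35 [-0.543  0.159  1.928  0.002  1.055 -0.545] [ 0.511 -0.176  0.07 ] [-0.396  0.191 -1.411] 0.021193887841496166
```

View pics/a8.png

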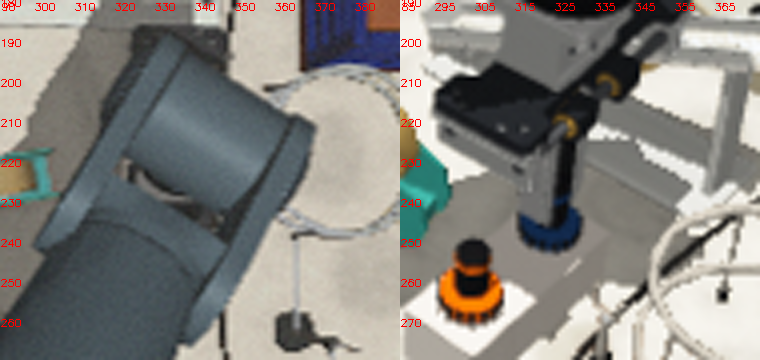

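Gripped: the opening is 21.2 mm on the 22 mm handle. Lifting now, and I'll cross-check the bore centre from the scene view.

Call:
{"fn": "apply_moves", "kwargs": {
  "twist": [
    [0,0,0],
    [0,0,0],
    [0,0,0],
    [0,0,0],
    [0,0,0],
    [0,0,0]
  ],
  "offset": [
    [0,-2,0],
    [0,-4,0],
    [0,-6,0],
    [0,-8,0],
    [0,-11,0],
    [0,-11,0]
  ],
  "hand": [1.5,1.5,1.5,1.5,1.5,1.5]
}}

```text
t: 13.1
tcp_pos: [0.5125, -0.1772, 0.1824]
ee_rot: [-0.706, 0.708, 0.003, 0.002]
wrist_force: [0.2, -0.6, -0.5]
grip_width: 0.0215
```

```bash
python3 look.py a9 "(290,180,390,270)" "(285,180,375,270)" 4
python3 - <<'E'
from h import *
np.set_printoptions(precision=4,suppress=True)
S=cam('scene'); z=lambda x,y:(215+x/14-.5,178+y/14-.5)
L,Rr=z(82,385),z(600,330); print(onz(S,*L,.012),onz(S,*Rr,.012),(onz(S,*L,.012)+onz(S,*Rr,.012))/2)
print('hole',onz(S,*z(342,150),.067),onz(S,*z(342,150),.06))
go([.5376,.1438,.185],Rdown(-60))
E
```

```text
13.2 [-0.543  0.013  1.863  0.002  1.266 -0.545] [ 0.511 -0.176  0.179] [ 0.661  0.431 -1.622] 0.021387347555143404
[0.49   0.1758 0.012 ] [0.5753 0.1025 0.012 ] [0.5326 0.1392 0.012 ]
hole [0.5366 0.1393 0.067 ] [0.5427 0.1456 0.06  ]
off [ 2.77 -0.58 31.97] twist [-0.002  1.049 -0.001] t 13.25
```

View pics/a9.png

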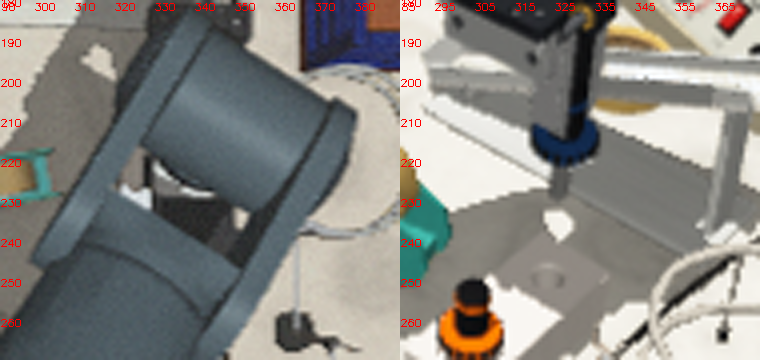

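The wheel is lifted clear and upright, with the shank tip at about (324.5,230). Two top-view estimates put the bore at (0.537,0.1437). I'll move above it.

Call:
{"fn": "apply_moves", "kwargs": {
  "twist": [
    [0,0.13,0],
    [0,0.26,0],
    [0,0.39,0],
    [0,0.52,0],
    [0,0.65,0],
    [0,0.78,0],
    [0,0.92,0],
    [0,1.049,0]
  ],
  "offset": [
    [0.3,-0.6,4],
    [0.7,-0.6,8],
    [1,-0.6,12],
    [1.4,-0.6,16],
    [1.8,-0.6,20],
    [2.1,-0.6,24],
    [2.5,-0.6,28],
    [2.77,-0.58,31.9]
  ],
  "hand": [1.5,1.5,1.5,1.5,1.5,1.5,1.5,1.5]
}}

```text
t: 14.25
tcp_pos: [0.5366, 0.1444, 0.183]
ee_rot: [-0.611, 0.612, -0.356, 0.354]
wrist_force: [1.0, -0.3, -1.4]
grip_width: 0.0212
```

Run:
```python
from h import *
go([.537,.1437,.143],Rdown(-60)); print(robot.get_state()['joints'])
```

```text
off [0.09 4.   0.01] twist [ 0.002 -0.005 -0.003] t 14.25
[0.05779714 0.04872517 1.81909241 0.00205455 1.27705069 1.10909965]
```

Call:
{"fn": "apply_moves", "kwargs": {
  "twist": [
    [0,0,0],
    [0,0,0],
    [0,0,0],
    [0,0,0]
  ],
  "offset": [
    [0.09,2,0],
    [0.09,4,0],
    [0.09,4,0],
    [0.09,4,0]
  ],
  "hand": [1.5,1.5,1.5,1.5]
}}

```text
t: 14.75
tcp_pos: [0.5369, 0.1436, 0.1429]
ee_rot: [-0.611, 0.612, -0.357, 0.354]
wrist_force: [0.5, 0.4, -0.8]
grip_width: 0.0211
```

```bash
python3 look.py a10 "" "(215,165,265,215)" 12
python3 - <<'E'
from h import *
S=cam('scene'); st=robot.get_state(); p=st['tcp_pos']; print(proj(S,p-[0,0,.0643]),proj(S,[.537,.1437,.067]),proj(S,[.537,.1397,.067]),p)
E
```

```text
[237.84371462 184.27565554] [237.94703256 187.54838264] [238.9354249  188.09298759] [0.53730991 0.1435606  0.14349018]Traceback (most recent call last):
  File "look.py", line 4, in <module>
    n=sys.argv[1]; a=eval(sys.argv[2]); b=eval(sys.argv[3]); k=float(sys.argv[4])
                     ~~~~^^^^^^^^^^^^^
  File "<string>", line 0
    
SyntaxError: invalid syntax
```

```bash
python3 look.py a10 "0" "(215,165,265,215)" 12
```

```text
14.9 [0.056 0.093 1.848 0.002 1.202 1.108] [0.538 0.144 0.144] [-1.064 -0.093 -1.065] 0.021507623348454533
```

View pics/a10.png

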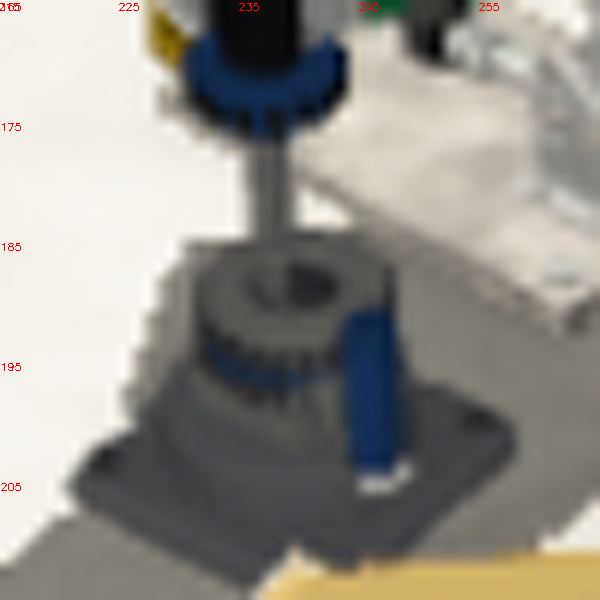

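Run:
```python
from h import *
np.set_printoptions(precision=3,suppress=True)
S=cam('scene'); st=robot.get_state(); p=np.array([.537,.1437,.143])
for dz,n in((.0643-0,'tip'),(.0643-.056,'disc top'),(.0643-.044,'disc bot')):
    print(n,proj(S,p-[0,0,dz]))
im=S['color']; hsv=cv2.cvtColor(im,cv2.COLOR_RGB2HSV)
m=cv2.inRange(hsv,(100,120,20),(125,255,255))
k,l,s,c=cv2.connectedComponentsWithStats(m)
for i in range(1,k):
    if s[i][4]>8 and 200<c[i][0]<270 and c[i][1]<220: print(s[i],c[i])
# shank edges per row: gradient
g=cv2.cvtColor(im,cv2.COLOR_RGB2GRAY).astype(int)
for r in range(176,186): print(r,g[r,230:246])
print(proj(S,np.array([.511,-.176,.179])-[0,0,.0643]))
im9=cv2.imread('pics/a9_S.png',0).astype(int)
for r in range(222,232,2): print(r,im9[r,316:334])
```

```text
tip [237.745 184.438]
disc top [236.744 169.013]
disc bot [236.963 172.395]
[233 162   7   3  18] [236.111 163.056]
[231 168  13   8  61] [236.82  171.393]
[244 191   5  13  52] [245.577 196.962]
176 [232 181 171 149 105  66  55  54  46 134 185 197 206 211 214 207]
177 [234 232 231 189 170 130  94  86  81 166 184 195 206 210 210 209]
178 [237 236 235 232 230 156  94  87  81 149 176 195 211 209 207 213]
179 [240 240 239 236 232 164  97  87  81 128 145 175 191 198 202 208]
180 [241 241 241 240 237 186 107  88  83 134 164 141 139 177 196 207]
181 [242 242 241 240 239 189 109  88  82 138 223 187 167 141 163 191]
182 [242 242 241 240 239 190 108  89  83 144 225 233 231 186 148 146]
183 [242 241 241 241 241 191 109  89  82 134 210 220 218 215 156 140]
184 [234 230 231 231 230 178 110  88  80  80  87  87 112 108 100 110]
185 [175 129 127 112  96  85  81  81  77  81  87  87  86  86  86  99]
[323.132 229.025]
222 [181 179 202 226 231 232 200 111  83  88  85 134 125 118 119 121 120 119]
224 [241 241 242 232 193 180 151  96  85  86  83  98 116 120 120 119 119 118]
226 [240 233 231 232 233 233 140  82  86  87  80 117 124 122 121 120 120 120]
228 [130 129 128 129 129 129  93  85  87  87  93 112 122 130 133 128 124 122]
230 [121 121 121 121 122 126 126 119 109 125 132 135 135 134 119 116 122 132]
```

Run:
```python
from h import *
np.set_printoptions(precision=2,suppress=True,linewidth=200)
S=cam('scene')
p=np.array([.511,-.176,.179])
for h in (0,.02,.044,.056,.08,.09): print(h,proj(S,p+[0,0,h-.0643]),'|',proj(S,np.array([.537,.1437,.143])+[0,0,h-.0643]))
im9=cv2.imread('pics/a9_S.png')
hsv=cv2.cvtColor(im9,cv2.COLOR_BGR2HSV);m=cv2.inRange(hsv,(95,90,15),(125,255,255))
sub=m[195:232,310:345]; ys,xs=np.nonzero(sub); print(xs.min()+310,xs.max()+310,ys.min()+195,ys.max()+195)
for r in range(196,222): 
    q=np.nonzero(m[r,310:345])[0]+310
    if len(q): print(r,q.min(),q.max())
o=cv2.resize(im9[175:240,300:360],None,fx=12,fy=12,interpolation=cv2.INTER_CUBIC)[:600]
o2=cv2.resize(im9[175:240,300:360],None,fx=9,fy=9,interpolation=cv2.INTER_CUBIC)
cv2.imwrite('pics/a9z.png',o2)
```

```text
0 [323.13 229.02] | [237.75 184.44]
0.02 [323.77 223.21] | [237.39 179.03]
0.044 [324.56 216.03] | [236.96 172.4 ]
0.056 [324.96 212.37] | [236.74 169.01]
0.08 [325.78 204.86] | [236.3  162.12]
0.09 [326.13 201.67] | [236.11 159.19]
318 333 204 221
204 331 331
205 329 331
206 328 331
207 327 330
208 328 329
210 331 332
211 318 333
212 318 333
213 318 333
214 319 333
215 319 333
216 319 333
217 320 332
218 322 331
219 322 330
220 325 328
221 325 325
```

View pics/a9z.png

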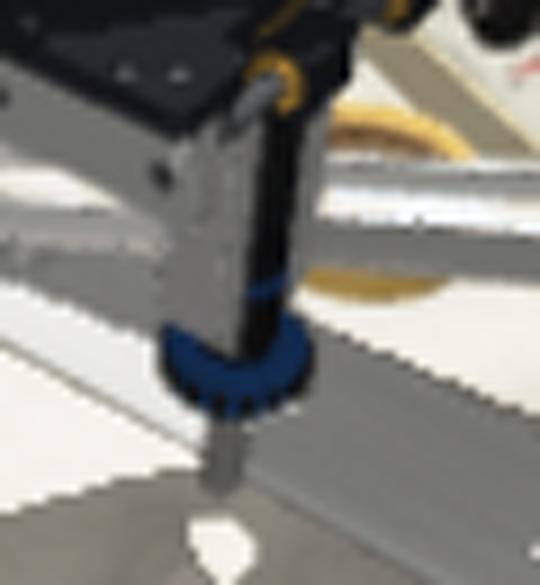

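Run:
```python
from h import *
np.set_printoptions(precision=2,suppress=True,linewidth=200)
S=cam('scene')
for P in ([.5113,-.1763],[.5105,-.1757]):
  for h in (.05,.062,.096): print(P,h,proj(S,P+[h]))
im=cv2.imread('pics/scene0.png');hsv=cv2.cvtColor(im,cv2.COLOR_BGR2HSV);m=cv2.inRange(hsv,(95,90,15),(125,255,255))
for r in range(232,255):
    q=np.nonzero(m[r,310:335])[0]+310
    if len(q): print(r,q.min(),q.max())
T=cam('top');print(proj(T,[.5113,-.1763,.096]),'obs 329.95,218.2')
```

```text
[0.5113, -0.1763] 0.05 [321.33 246.9 ]
[0.5113, -0.1763] 0.062 [321.68 243.69]
[0.5113, -0.1763] 0.096 [322.71 234.33]
[0.5105, -0.1757] 0.05 [320.96 246.97]
[0.5105, -0.1757] 0.062 [321.32 243.75]
[0.5105, -0.1757] 0.096 [322.34 234.39]
237 320 327
238 320 326
239 320 326
240 318 326
241 317 325
242 316 328
243 315 328
244 315 329
245 315 329
246 315 329
247 315 329
248 316 329
249 316 328
250 318 327
251 318 326
252 322 324
[330.18 217.93] obs 329.95,218.2
```

The lifted wheel sits centred in the grip: the disc and shank offsets match the camera bias seen before the grasp, within about 1 mm. At the coder, the shank appears about 1 mm left of the bore in the scene view. I'll shift to (0.5375,0.1432) and descend watching the force.

Run:
```python
from h import *
for z in(.13,.118,.094): go([.5375,.1432,z],Rdown(-60))
```

```text
off [0.06 1.35 0.01] twist [ 0.001 -0.005 -0.003] t 15.1
off [0.06 2.55 0.01] twist [ 0.001 -0.005 -0.003] t 15.1
off [0.07 4.95 0.01] twist [ 0.001 -0.005 -0.003] t 15.1
```

Call:
{"fn": "apply_moves", "kwargs": {
  "twist": [
    [0,0,0],
    [0,0,0],
    [0,0,0],
    [0,0,0]
  ],
  "offset": [
    [0.06,0.7,0],
    [0.06,1.2,0],
    [0.06,1.7,0],
    [0.06,2,0]
  ],
  "hand": [1.5,1.5,1.5,1.5]
}}

```text
t: 15.6
tcp_pos: [0.5375, 0.1431, 0.1231]
ee_rot: [0.612, -0.611, 0.356, -0.354]
wrist_force: [-0.0, -0.4, -0.5]
grip_width: 0.0213
```

```bash
python3 look.py a11 0 "(215,165,265,215)" 12
```

```text
15.7 [0.055 0.119 1.861 0.002 1.164 1.107] [0.537 0.143 0.123] [ 1.152 -0.257 -1.728] 0.02161809857137613
```

View pics/a11.png

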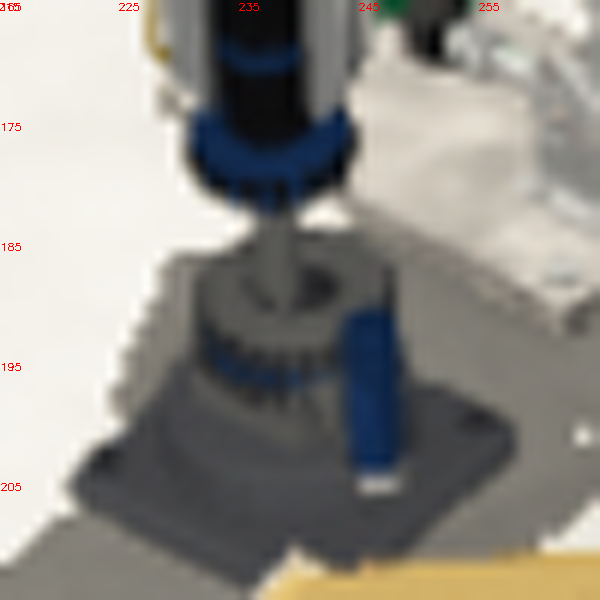

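The tip is inside the nut opening at about (238,190), with no contact force. Going down further.

Call:
{"fn": "apply_moves", "kwargs": {
  "twist": [
    [0,0,0],
    [0,0,0],
    [0,0,0],
    [0,0,0]
  ],
  "offset": [
    [0,0.3,0],
    [0,0.6,0],
    [0,0.9,0],
    [0,1.2,0]
  ],
  "hand": [1.5,1.5,1.5,1.5]
}}

```text
t: 16.2
tcp_pos: [0.538, 0.1433, 0.1114]
ee_rot: [0.612, -0.611, 0.356, -0.354]
wrist_force: [1.9, 0.5, 2.2]
grip_width: 0.0211
```

Call:
{"fn": "apply_moves", "kwargs": {
  "twist": [
    [0,0,0],
    [0,0,0],
    [0,0,0],
    [0,0,0]
  ],
  "offset": [
    [0,0.4,0],
    [0,0.8,0],
    [0,1.2,0],
    [0,1.5,0]
  ],
  "hand": [1.5,1.5,1.5,1.5]
}}

```text
t: 16.7
tcp_pos: [0.5384, 0.1435, 0.0964]
ee_rot: [0.612, -0.611, 0.356, -0.355]
wrist_force: [2.7, 2.0, 1.2]
grip_width: 0.0214
```

Call:
{"fn": "apply_moves", "kwargs": {
  "twist": [
    [0,0,0],
    [0,0,0],
    [0,0,0]
  ],
  "offset": [
    [0,0.2,0],
    [0,0.4,0],
    [0,0.4,0]
  ],
  "hand": [1.5,1.5,1.5]
}}

```text
t: 17.08
tcp_pos: [0.539, 0.1436, 0.0938]
ee_rot: [0.612, -0.611, 0.355, -0.355]
wrist_force: [0.1, 1.1, 7.3]
grip_width: 0.0211
```

```bash
python3 look.py a12 0 "(215,165,265,215)" 12
```

```text
17.175 [0.056 0.16  1.875 0.003 1.105 1.107] [0.539 0.144 0.094] [0.146 0.665 8.235] 0.021423855980983345
```

View pics/a12.png

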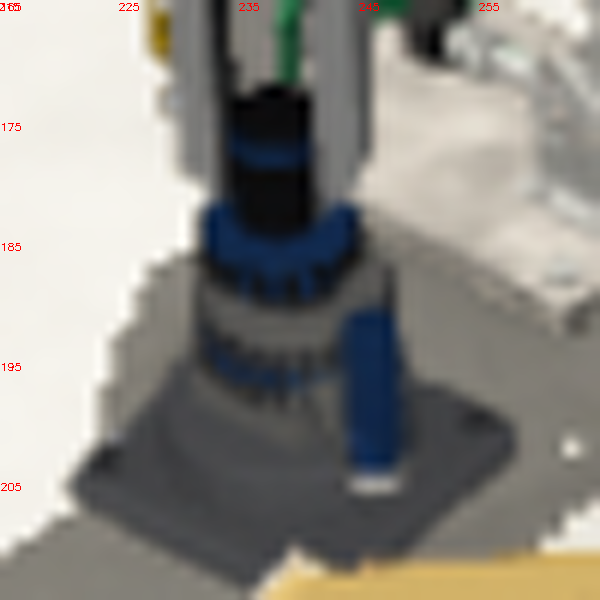

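The reading is 7–8 N upward at TCP z 0.0938 (expected 0.0943), so the shank is home. The picture shows the disc low on the nut. I'll release, lift, and go to the pin.

Call:
{"fn": "apply_moves", "kwargs": {
  "twist": [
    [0,0,0],
    [0,0,0],
    [0,0,0],
    [0,0,0],
    [0,0,0],
    [0,0,0],
    [0,0,0]
  ],
  "offset": [
    [0,-0.2,0],
    [0,-0.2,0],
    [0,-0.2,0],
    [0,-2,0],
    [0,-4,0],
    [0,-7,0],
    [0,-7,0]
  ],
  "hand": [3.6,3.6,3.6,3.6,3.6,3.6,3.6],
  "force": 5
}}

```text
t: 18.05
tcp_pos: [0.5411, 0.1435, 0.1674]
ee_rot: [0.614, -0.609, 0.353, -0.357]
wrist_force: [0.1, 0.5, -0.7]
grip_width: 0.0357
```

```bash
python3 look.py a13 "(200,180,270,250)" "(195,150,265,220)" 5.5;python3 - <<'E'
from h import *
go([.5110,.0866,.15],Rdown(-28));S=cam('scene');print(proj(S,[.5110,.0866,.099]))
E
```

```text
18.15 [0.055 0.071 1.833 0.003 1.237 1.107] [0.539 0.143 0.164] [-0.135  0.031 -0.157] 0.03600039840815819
off [ 3.55  1.36 -5.24] twist [-0.003 -0.563 -0.001] t 18.15
[245.83072437 191.24442013]
```

View pics/a13.png

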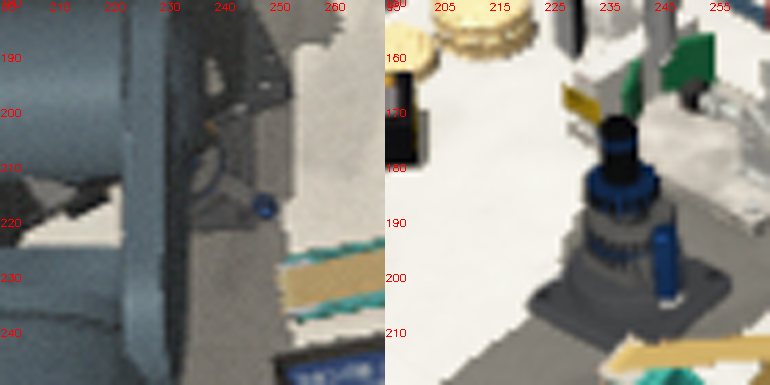

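The wheel stands upright and home in the nut. The pin is at (245.5,191) in the scene view, as predicted. Moving to it.

Call:
{"fn": "apply_moves", "kwargs": {
  "twist": [
    [0,-0.15,0],
    [0,-0.3,0],
    [0,-0.45,0],
    [0,-0.563,0],
    [0,-0.563,0]
  ],
  "offset": [
    [0.9,0,-1.3],
    [1.8,0,-2.6],
    [2.7,0.3,-4],
    [3.55,1,-5.24],
    [3.55,1.36,-5.24]
  ],
  "hand": [3.2,3.2,3.2,3.2,3.2]
}}

```text
t: 18.82
tcp_pos: [0.5091, 0.0861, 0.1475]
ee_rot: [0.686, -0.685, 0.174, -0.171]
wrist_force: [0.2, 0.8, -0.5]
grip_width: 0.0319
```

Run:
```python
from h import *
go([.5110,.0866,.067],Rdown(-28))
```

```text
off [0.18 8.04 0.12] twist [-0.001 -0.003 -0.004] t 18.82
```

Call:
{"fn": "apply_moves", "kwargs": {
  "twist": [
    [0,0,0],
    [0,0,0],
    [0,0,0],
    [0,0,0],
    [0,0,0],
    [0,0,0]
  ],
  "offset": [
    [0.1,2.5,0.05],
    [0.1,5,0.1],
    [0.1,7,0.1],
    [0.1,8.04,0.1],
    [0.1,8.04,0.1],
    [0.1,8.04,0.1]
  ],
  "hand": [3.2,3.2,3.2,3.2,1.9,1.9]
}}

```text
t: 19.58
tcp_pos: [0.5109, 0.0869, 0.0678]
ee_rot: [0.687, -0.685, 0.173, -0.171]
wrist_force: [0.3, 0.2, 0.2]
grip_width: 0.0199
```

```bash
sed -i 's/C=np.array.*/C=np.array([.5383,.1397]);r=.060/' nut.py; python3 look.py a14 0 "(195,150,265,220)" 5.5; python3 nut.py "[60,50,40,30,20]"
```

```text
19.675 [-0.052  0.113  1.983  0.003  1.047  0.438] [0.511 0.087 0.068] [ 0.36   0.542 -0.413] 0.019159860667491473
[0.51094944 0.08679613 0.06800079] [ 0.36014863  0.54212548 -0.41322401] 0.019159860667491473
ang 242.6616677504457 0.059555625318925616
60
off [-0.09  0.2  -0.05] twist [-0.001  0.    -0.003] t 19.68
50
off [-1.13  0.2   0.05] twist [-0.001  0.175 -0.003] t 19.68
40
off [-2.14  0.21  0.32] twist [-0.001  0.349 -0.003] t 19.68
30
off [-3.09  0.21  0.76] twist [-0.001  0.524 -0.003] t 19.68
20
off [-3.95  0.21  1.36] twist [-0.     0.698 -0.003] t 19.68
```

View pics/a14.png

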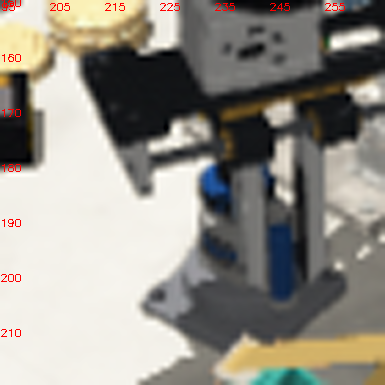

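The pin is between the fingers. Swinging clockwise.

Call:
{"fn": "apply_moves", "kwargs": {
  "twist": [
    [0,0.087,0],
    [0,0.175,0],
    [0,0.262,0],
    [0,0.349,0],
    [0,0.436,0],
    [0,0.524,0],
    [0,0.611,0],
    [0,0.698,0]
  ],
  "offset": [
    [-0.6,0.1,-0.02],
    [-1.13,0.1,0.05],
    [-1.64,0.1,0.17],
    [-2.14,0.1,0.32],
    [-2.62,0.1,0.52],
    [-3.09,0.1,0.76],
    [-3.53,0.1,1.04],
    [-3.95,0.1,1.36]
  ],
  "hand": [1.9,1.9,1.9,1.9,1.9,1.9,1.9,1.9]
}}

```text
t: 20.68
tcp_pos: [0.4831, 0.1171, 0.068]
ee_rot: [0.585, -0.585, 0.398, -0.397]
wrist_force: [0.3, -2.3, -0.4]
grip_width: 0.0191
```

```bash
python3 nut.py "[15,10,5,0,-5,-10,-15]"
```

```text
[0.48313897 0.11709928 0.06796779] [ 0.28137525 -2.29450034 -0.39212609] 0.019068779690977
ang 202.2800180783874 0.05961150323425692
15
off [-0.57  0.2  -0.02] twist [-0.     0.085 -0.002] t 20.68
10
off [-1.09  0.2   0.05] twist [-0.     0.172 -0.002] t 20.68
5
off [-1.6   0.2   0.16] twist [-0.     0.259 -0.002] t 20.68
0
off [-2.1   0.2   0.32] twist [-0.     0.346 -0.002] t 20.68
-5
off [-2.59  0.2   0.52] twist [-0.     0.434 -0.002] t 20.68
-10
off [-3.05  0.2   0.76] twist [-0.     0.521 -0.002] t 20.68
-15
off [-3.49  0.2   1.04] twist [ 0.     0.608 -0.002] t 20.68
```

Call:
{"fn": "apply_moves", "kwargs": {
  "twist": [
    [0,0.085,0],
    [0,0.172,0],
    [0,0.259,0],
    [0,0.346,0],
    [0,0.434,0]
  ],
  "offset": [
    [-0.57,0.1,-0.02],
    [-1.09,0.1,0.05],
    [-1.6,0.1,0.16],
    [-2.1,0.1,0.32],
    [-2.59,0.1,0.52]
  ],
  "hand": [1.9,1.9,1.9,1.9,1.9]
}}

```text
t: 21.3
tcp_pos: [0.4787, 0.1425, 0.0679]
ee_rot: [-0.485, 0.485, -0.514, 0.515]
wrist_force: [-1.3, -3.5, 1.0]
grip_width: 0.0191
```

```bash
python3 nut.py "[-10,-15,-18,-21,-24,-27]"
```

```text
[0.47874895 0.14247527 0.06789837] [-1.31725921 -3.48809828  1.02077972] 0.019085754355871648
ang 177.33176057097933 0.059615679713321545
-10
off [-0.58  0.19 -0.02] twist [-0.001  0.084  0.   ] t 21.3
-15
off [-1.1   0.19  0.05] twist [-0.001  0.172  0.   ] t 21.3
-18
off [-1.41  0.19  0.11] twist [-0.001  0.224  0.   ] t 21.3
-21
off [-1.71  0.19  0.19] twist [-0.001  0.276  0.   ] t 21.3
-24
off [-2.01  0.19  0.28] twist [-0.001  0.329  0.   ] t 21.3
-27
off [-2.3   0.19  0.39] twist [-0.001  0.381  0.   ] t 21.3
```

Call:
{"fn": "apply_moves", "kwargs": {
  "twist": [
    [0,0.084,0],
    [0,0.13,0],
    [0,0.172,0],
    [0,0.224,0]
  ],
  "offset": [
    [-0.58,0.1,-0.02],
    [-0.84,0.1,0.01],
    [-1.1,0.1,0.05],
    [-1.41,0.1,0.11]
  ],
  "hand": [1.9,1.9,1.9,1.9],
  "force": 15
}}

```text
t: 21.8
tcp_pos: [0.4811, 0.1562, 0.0678]
ee_rot: [-0.424, 0.424, -0.565, 0.566]
wrist_force: [-0.4, -1.3, 1.2]
grip_width: 0.0187
```

```bash
python3 nut.py "[-21,-24,-27]"
```

```text
[0.48114123 0.15622587 0.06777999] [-0.38909529 -1.27993434  1.22393894] 0.018729358317847566
ang 163.87424599820517 0.05949982968891266
-21
off [-0.32  0.18 -0.04] twist [-0.002  0.051  0.   ] t 21.8
-24
off [-0.63  0.18 -0.02] twist [-0.002  0.103  0.   ] t 21.8
-27
off [-0.95  0.18  0.02] twist [-0.002  0.155  0.   ] t 21.8
```

Call:
{"fn": "apply_moves", "kwargs": {
  "twist": [
    [0,0.051,0],
    [0,0.08,0],
    [0,0.103,0],
    [0,0.103,0]
  ],
  "offset": [
    [-0.32,0.1,-0.04],
    [-0.48,0.1,-0.03],
    [-0.63,0.1,-0.02],
    [-0.63,0.1,-0.02]
  ],
  "hand": [1.9,1.9,1.9,1.9]
}}

```text
t: 22.3
tcp_pos: [0.4829, 0.1609, 0.0675]
ee_rot: [-0.394, 0.395, -0.585, 0.588]
wrist_force: [-2.4, -7.2, 5.1]
grip_width: 0.0196
```

```bash
python3 nut.py "[-24,-27]"
```

```text
[0.4829081  0.16090597 0.06747691] [-2.40402308 -7.23848414  5.14058454] 0.01962355346526913
ang 159.05139720612323 0.05931235649565628
-24
off [-0.13  0.15 -0.07] twist [-0.003  0.001  0.004] t 22.3
-27
off [-0.44  0.15 -0.06] twist [-0.003  0.053  0.003] t 22.3
```

Reaction of about 8 N at TCP angle 159°, so the pin is at about 161.5°. That is 81° (1.41 rad) from the slack stop, so this is the end stop. Backing off and lifting.

Call:
{"fn": "apply_moves", "kwargs": {
  "twist": [
    [0,0,0],
    [0,0,0],
    [0,0,0],
    [0,0,0],
    [0,0,0],
    [0,0,0],
    [0,0,0]
  ],
  "offset": [
    [0.3,0,0],
    [0.3,0,0],
    [0.3,0,0],
    [0.3,-4,0],
    [0.3,-8,0],
    [0.3,-13,0],
    [0.3,-14,0]
  ],
  "hand": [2.6,3.2,3.2,3.2,4,4.5,4.5]
}}

```text
t: 23.18
tcp_pos: [0.4837, 0.1592, 0.2115]
ee_rot: [-0.396, 0.393, -0.584, 0.589]
wrist_force: [1.0, 0.1, -0.5]
grip_width: 0.0449
```

```bash
python3 look.py a15 "(140,150,280,260)" "(140,140,280,250)" 2.8;python3 - <<'E'
from h import *
print(robot.get_state()['joints'])
E
```

```text
23.275 [ 0.097 -0.098  1.915 -0.004  1.322  2.056] [0.482 0.159 0.208] [-0.224 -0.196 -0.437] 0.04503035565023193
[ 0.09727129 -0.09786027  1.91497169 -0.0044413   1.32157047  2.05582616]
```

View pics/a15.png

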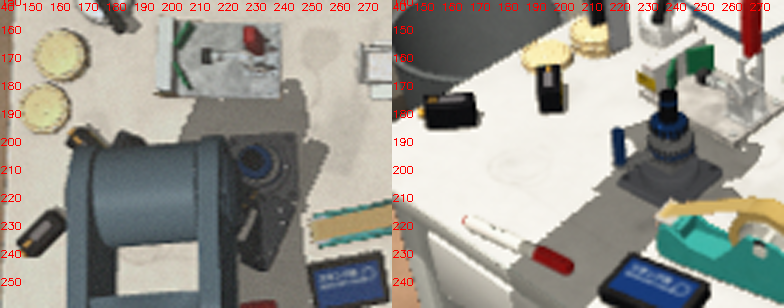

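The wheel is in place with the nut tight (pin at scene (221,193)). Both cartridges look undisturbed. Next, their block centres and yaws, using a dark mask in both views.

Run:
```python
from h import *
np.set_printoptions(precision=4,suppress=True)
T=cam('top');S=cam('scene')
im=cv2.imread('pics/top0.png'); g=cv2.cvtColor(im,cv2.COLOR_BGR2GRAY)
for nm,(x0,y0,x1,y1),nt,yaw in [('A',(160,190,186,214),(250,66),49.5),('B',(142,220,168,243),(74,508),136)]:
    k=8; sub=cv2.resize(g[y0:y1,x0:x1],None,fx=k,fy=k,interpolation=cv2.INTER_CUBIC)
    m=(sub<105).astype(np.uint8); cs,_=cv2.findContours(m,0,2); c=max(cs,key=cv2.contourArea)
    r=cv2.minAreaRect(c); ctr=np.array(r[0])/k+[x0-.5,y0-.5]; bx=cv2.boxPoints(r)/k+[x0-.5,y0-.5]
    print(nm,'rect',ctr,np.array(r[1])/k,r[2],'ctr@.017',onz(T,*ctr,.017),'corners@.034')
    for b in bx: print('   ',onz(T,*b,.034)[:2],onz(T,*b,0)[:2])
    tip=onz(T,140+nt[0]/10-.5,190+nt[1]/10-.5,.017); d=np.array([np.cos(np.radians(yaw)),np.sin(np.radians(yaw)),0]); print('  from nose',tip,tip-.036*d)
imS=S['color'];gs=cv2.cvtColor(imS,cv2.COLOR_RGB2GRAY)
im0=cv2.cvtColor(cv2.imread('pics/scene0.png'),cv2.COLOR_BGR2GRAY)
print('scene change at carts',np.abs(gs[155:192,145:212].astype(int)-im0[155:192,145:212]).mean())
```

```text
A rect [172.6226 202.6002] [18.6938 10.9451] 43.43064498901367 ctr@.017 [0.5554 0.3518 0.017 ] corners@.034
    [0.5615 0.3827] [0.5645 0.3936]
    [0.5889 0.3584] [0.5927 0.3688]
    [0.5466 0.3109] [0.5492 0.32  ]
    [0.5192 0.3351] [0.5212 0.3449]
  from nose [0.577  0.3804 0.017 ] [0.5537 0.3531 0.017 ]
B rect [154.9375 232.8125] [ 9.7227 20.5061] 45.0 ctr@.017 [0.4514 0.4076 0.017 ] corners@.034
    [0.4377 0.4371] [0.4376 0.4495]
    [0.4873 0.3906] [0.4885 0.4018]
    [0.4648 0.3666] [0.4654 0.3771]
    [0.4153 0.4131] [0.4146 0.4248]
  from nose [0.4254 0.4338 0.017 ] [0.4513 0.4087 0.017 ]
scene change at carts 3.647035094796289
```

Run:
```python
from h import *
np.set_printoptions(precision=4,suppress=True)
T=cam('top');S=cam('scene')
t=lambda x,y:(262+x/8-.5,155+y/8-.5); s=lambda x,y:(270+x/6-.5,170+y/6-.5)
lo=onz(T,*t(76,148),.022);hi=onz(T,*t(733,124),.142);print('lo',lo,'hi',hi,np.linalg.norm((hi-lo)[:2]),np.degrees(np.arctan2(*(lo-hi)[[1,0]])))
for n,a,b in [('near hi',(730,178),(613,205)),('far hi',(733,74),(662,158)),('near lo',(72,194),(137,172)),('far lo',(80,92),(180,128))]: print(n,tri(T,t(*a),S,s(*b)))
# widths of walls at both ends at approx heights
for x,z1 in((100,.034+.01),(700,.15)):
    pass
```

```text
lo [0.6636 0.0192 0.022 ] hi [ 0.6587 -0.2397  0.142 ] 0.2590219052485724 88.9001007632568
near hi (array([ 0.636 , -0.237 ,  0.1498]), np.float64(0.0013725278608054435))
far hi (array([ 0.6762, -0.2377,  0.1504]), np.float64(0.0010162933249984506))
near lo (array([0.6434, 0.0206, 0.024 ]), np.float64(0.0005739324758339789))
far lo (array([0.6845, 0.0206, 0.0273]), np.float64(0.006959044525978499))
```

Chute check:
- The channel's plan length is 0.259 m (expected 0.258).
- The wall tops at the upper end are at 0.150 m (expected about 0.153).
- The axis heading is about 88.6°.

Cartridge A's centre is about (0.554,0.352) with yaw 49.5°. B's is (0.4515,0.408) with yaw 136°. Going for A.

Run:
```python
from h import *
go([.554,.352,.15],Rdown(-40.5))
```

```text
off [-20.71   5.42  -0.48] twist [ 0.004 -1.251  0.004] t 23.48
```

Call:
{"fn": "apply_moves", "kwargs": {
  "twist": [
    [0,-0.16,0],
    [0,-0.32,0],
    [0,-0.48,0],
    [0,-0.64,0],
    [0,-0.8,0],
    [0,-0.96,0],
    [0,-1.12,0],
    [0,-1.251,0]
  ],
  "offset": [
    [-3,0,0],
    [-6,0,0],
    [-9,0.5,-0.2],
    [-12,1,-0.3],
    [-15,2,-0.4],
    [-18,3,-0.5],
    [-20.7,4,-0.5],
    [-20.7,5.4,-0.5]
  ],
  "hand": [5,5,5,5,5,5,5,5],
  "force": 25
}}

```text
t: 24.48
tcp_pos: [0.5533, 0.3531, 0.1479]
ee_rot: [-0.662, 0.666, -0.244, 0.242]
wrist_force: [-0.7, -0.9, 0.1]
grip_width: 0.0501
```

```bash
python3 look.py b1 0 "(140,110,240,210)" 5.5
python3 - <<'E'
from h import *
go([.554,.352,.015],Rdown(-40.5))
S=cam('scene');print(proj(S,[.554,.352,.034]),proj(S,[.551,.348,.034]))
E
```

```text
24.575 [ 0.396  0.317  1.583 -0.003  1.253  1.103] [0.552 0.351 0.146] [ 0.245 -0.231 -0.863] 0.05003812162096775
off [ 0.16 13.11  0.34] twist [ 0.011  0.    -0.002] t 24.57
[195.40028015 167.26363473] [195.55307151 168.14751474]
```

View pics/b1.png

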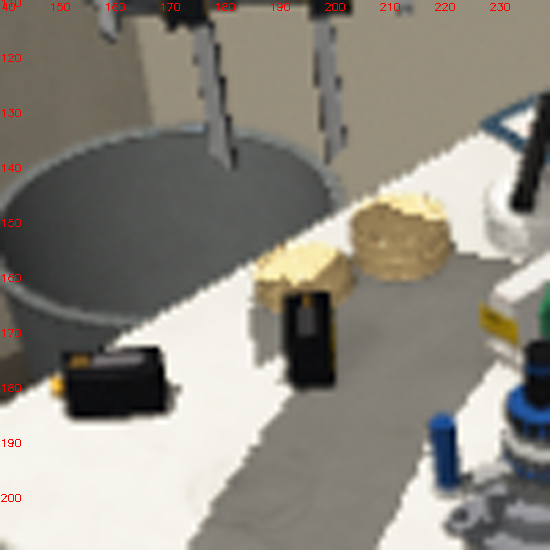

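Cartridge A is where predicted (panel at about (195.5,167)). Descending and gripping.

Call:
{"fn": "apply_moves", "kwargs": {
  "twist": [
    [0,0,0],
    [0,0,0],
    [0.01,0,0],
    [0.01,0,0],
    [0.01,0,0],
    [0.01,0,0],
    [0.01,0,0],
    [0.01,0,0]
  ],
  "offset": [
    [0.1,4,0.3],
    [0.1,8,0.3],
    [0.1,11,0.3],
    [0.1,13.1,0.3],
    [0.1,13.1,0.3],
    [0.1,13.1,0.3],
    [0.1,13.1,0.3],
    [0.1,13.1,0.3]
  ],
  "hand": [5,5,5,5,5,2,2,2]
}}

```text
t: 25.62
tcp_pos: [0.5551, 0.3527, 0.018]
ee_rot: [0.664, -0.662, 0.245, -0.246]
wrist_force: [-0.2, 0.3, 3.7]
grip_width: 0.0281
```

Call:
{"fn": "apply_moves", "kwargs": {
  "twist": [
    [0,0,0],
    [0,0,0]
  ],
  "offset": [
    [0,0,0],
    [0,0,0]
  ],
  "hand": [2,2]
}}

```text
t: 25.88
tcp_pos: [0.5551, 0.3527, 0.0181]
ee_rot: [0.664, -0.662, 0.245, -0.246]
wrist_force: [-0.6, -0.2, -0.4]
grip_width: 0.0278
```

```bash
python3 look.py b2 0 "(140,110,240,210)" 5.5
```

```text
25.975 [0.393 0.477 1.632 0.001 1.03  1.102] [0.555 0.353 0.018] [-0.304 -0.026  0.789] 0.027507874314810072
```

View pics/b2.png

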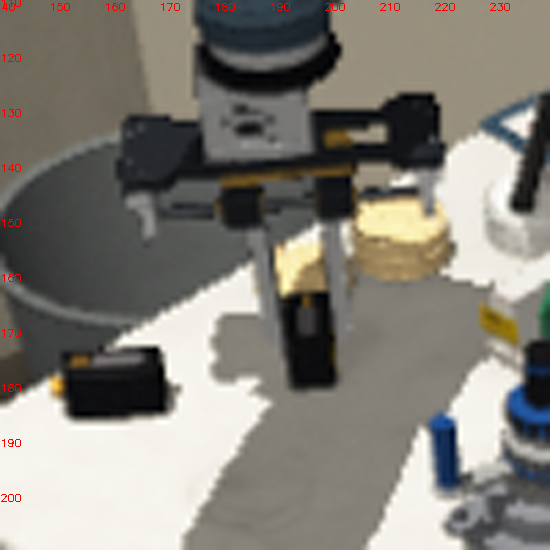

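Gripped at 27.8 mm, and B is untouched. Lifting, then I'll compute the chute poses.

Call:
{"fn": "apply_moves", "kwargs": {
  "twist": [
    [0,0,0],
    [0,0,0],
    [0,0,0],
    [0,0,0],
    [0,0,0],
    [0,0,0]
  ],
  "offset": [
    [0,-2,0],
    [0,-6,0],
    [0,-11,0],
    [0,-16,0],
    [0,-21,0],
    [0,-24,0]
  ],
  "hand": [2,2,2,2,2,2]
}}

```text
t: 26.72
tcp_pos: [0.5555, 0.3526, 0.2632]
ee_rot: [0.665, -0.661, 0.244, -0.247]
wrist_force: [-0.4, -0.1, -0.8]
grip_width: 0.0275
```

```bash
cat >> h.py <<'E'
def place(s,h,yaw=88.6,lo=(.6636,.0192,.022)):
    a=np.radians(yaw);t=np.radians(25)
    d=np.array([np.cos(t)*np.cos(a),np.cos(t)*np.sin(a),-np.sin(t)]); n=np.array([np.sin(t)*np.cos(a),np.sin(t)*np.sin(a),np.cos(t)])
    Rt=np.stack([np.cross(d,n),-n,d],1)   # z_tool along nose/downhill
    return np.array(lo)-s*d+h*n,Rt
E
python3 look.py b3 0 "(140,60,340,220)" 3.5
python3 - <<'E'
from h import *
np.set_printoptions(precision=3,suppress=True)
P,Rt=place(.075,.022);print(P);print(Rt,np.linalg.det(Rt)); go(P+[0,0,.17],Rdown(-20)); go(P+[0,0,.12],Rt); print(robot.get_state()['tcp_pos'])
E
```

```text
26.825 [0.393 0.217 1.483 0.001 1.429 1.102] [0.557 0.353 0.265] [ 0.735 -0.114 -0.683] 0.02799458543488539
[ 0.662 -0.039  0.074]
[[ 1.    -0.01   0.022]
 [-0.024 -0.422  0.906]
 [ 0.    -0.906 -0.423]] 0.9999999999999999
off [ 33.55   1.98 -22.97] twist [-0.011 -0.36   0.007] t 26.82
off [ 33.53   6.98 -23.03] twist [-0.429 -0.675 -0.141] t 26.82
[0.557 0.353 0.265]
```

View pics/b3.png

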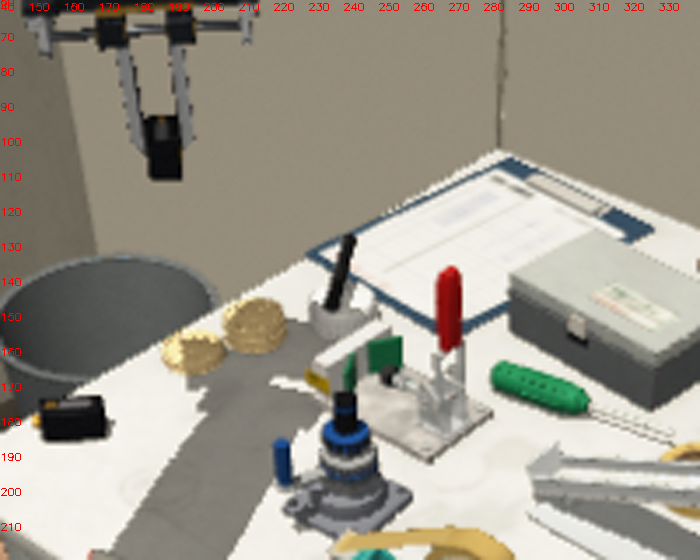

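The cartridge is held level. Moving to above the chute.

Call:
{"fn": "apply_moves", "kwargs": {
  "twist": [
    [0,-0.05,0],
    [0,-0.1,0],
    [0,-0.2,0],
    [-0.05,-0.3,0],
    [-0.1,-0.4,-0.03],
    [-0.2,-0.5,-0.06],
    [-0.3,-0.6,-0.1],
    [-0.429,-0.675,-0.141]
  ],
  "offset": [
    [4,0,-3],
    [8.5,0,-6],
    [13,0,-9],
    [17.5,0,-12],
    [22,0,-15],
    [26.5,1,-18],
    [30.5,1,-21],
    [33.53,2,-23]
  ],
  "hand": [2,2,2,2,2,2,2,2]
}}

```text
t: 27.82
tcp_pos: [0.662, -0.0421, 0.2431]
ee_rot: [-0.535, 0.844, -0.01, 0.006]
wrist_force: [-0.7, -0.1, 0.0]
grip_width: 0.028
```

Run:
```python
from h import *
np.set_printoptions(precision=3,suppress=True)
P,Rt=place(.075,.022); go(P+[0,0,.04],Rt);go(P,Rt);st=robot.get_state(); print(st['tcp_pos'],st['joints'])
```

```text
off [ 0.03 11.6   5.76] twist [ 0.004  0.001 -0.001] t 27.82
off [ 0.03 15.21  7.47] twist [ 0.004  0.001 -0.001] t 27.82
[ 0.662 -0.042  0.243] [-0.053  0.281  1.494 -0.45   1.374  0.062]
```

Call:
{"fn": "apply_moves", "kwargs": {
  "twist": [
    [0,0,0],
    [0,0,0],
    [0,0,0],
    [0,0,0],
    [0,0,0]
  ],
  "offset": [
    [0,4,2],
    [0,8,4],
    [0,11.6,5.76],
    [0,11.6,5.76],
    [0,11.6,5.76]
  ],
  "hand": [2,2,2,2,2]
}}

```text
t: 28.45
tcp_pos: [0.6625, -0.0396, 0.1149]
ee_rot: [-0.535, 0.845, -0.01, 0.007]
wrist_force: [0.3, 0.1, 0.4]
grip_width: 0.0276
```

```bash
python3 look.py b4 0 "(260,140,390,240)" 6
python3 - <<'E'
from h import *
np.set_printoptions(precision=3,suppress=True)
P,Rt=place(.075,.022); go(P,Rt);st=robot.get_state(); print(st['tcp_pos'],st['joints'])
E
```

```text
28.55 [-0.049  0.408  1.577 -0.478  1.185  0.164] [ 0.663 -0.04   0.116] [ 0.028 -0.373  0.399] 0.02776669533074395
off [-0.14  3.85  1.83] twist [ 0.005 -0.001  0.003] t 28.55
[ 0.663 -0.04   0.116] [-0.049  0.408  1.577 -0.478  1.185  0.164]
```

View pics/b4.png

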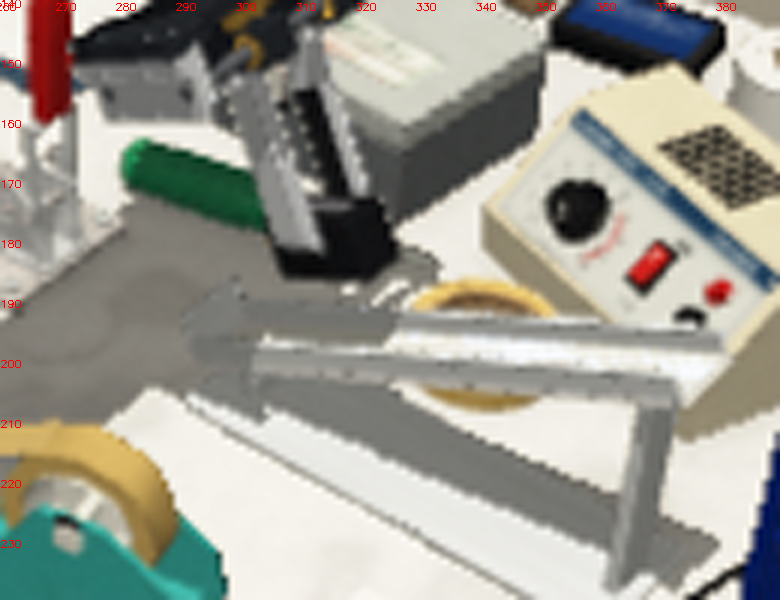

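The cartridge is parallel to the channel and above it, at about (313,181). Lowering.

Call:
{"fn": "apply_moves", "kwargs": {
  "twist": [
    [0,0,0],
    [0,0,0],
    [0,0,0],
    [0,0,0],
    [0,0,0]
  ],
  "offset": [
    [0,1.3,0.6],
    [-0.05,2.3,1.1],
    [-0.1,3.2,1.5],
    [-0.1,3.8,1.8],
    [-0.1,3.8,1.8]
  ],
  "hand": [2,2,2,2,2]
}}

```text
t: 29.18
tcp_pos: [0.662, -0.0395, 0.0732]
ee_rot: [-0.535, 0.845, -0.01, 0.007]
wrist_force: [-0.1, -0.4, 0.4]
grip_width: 0.0277
```

```bash
python3 look.py b5 0 "(260,140,390,240)" 6
python3 - <<'E'
from h import *
np.set_printoptions(precision=3,suppress=True)
P,Rt=place(.075,.022); go(P,Rt)
E
```

```text
29.275 [-0.049  0.46   1.592 -0.492  1.125  0.199] [ 0.663 -0.04   0.074] [-0.502 -0.054 -0.465] 0.02771384967746546
off [-0.06  0.06  0.03] twist [ 0.005 -0.001  0.003] t 29.27
```

View pics/b5.png

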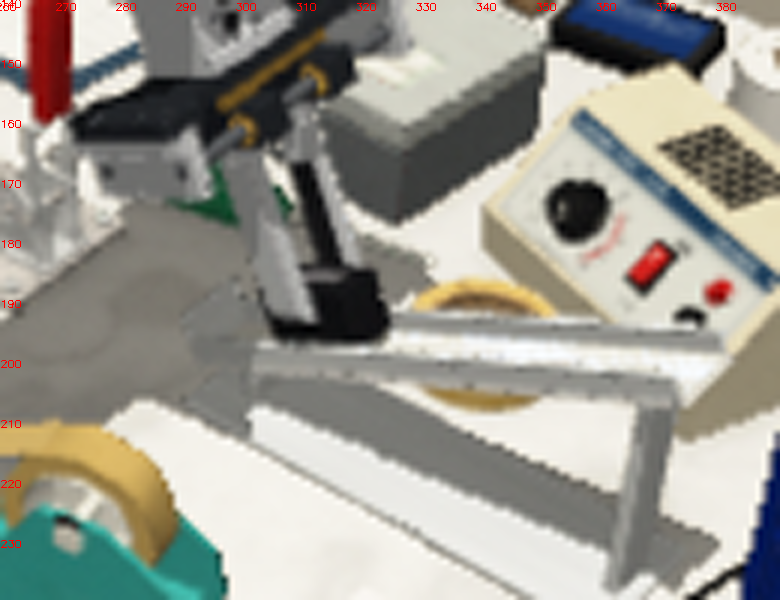

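The cartridge is between the walls. I'll lower by a few mm to feel for the floor.

Call:
{"fn": "apply_moves", "kwargs": {
  "twist": [
    [0,0,0],
    [0,0,0],
    [0,0,0]
  ],
  "offset": [
    [-0.03,0.2,0],
    [-0.05,0.35,0],
    [-0.05,0.35,0]
  ],
  "hand": [2,2,2]
}}

```text
t: 29.65
tcp_pos: [0.6621, -0.0411, 0.0711]
ee_rot: [-0.535, 0.845, -0.009, 0.008]
wrist_force: [0.1, 0.2, 0.1]
grip_width: 0.0279
```

Call:
{"fn": "apply_moves", "kwargs": {
  "twist": [
    [0,0,0],
    [0,0,0],
    [0,0,0]
  ],
  "offset": [
    [0,0.15,0],
    [0,0.25,0],
    [0,0.25,0]
  ],
  "hand": [2,2,2]
}}

```text
t: 30.02
tcp_pos: [0.6626, -0.042, 0.0697]
ee_rot: [-0.535, 0.845, -0.009, 0.008]
wrist_force: [-0.9, 2.4, 4.3]
grip_width: 0.028
```

Contact at about 5 N along the floor normal. Releasing.

Call:
{"fn": "apply_moves", "kwargs": {
  "twist": [
    [0,0,0],
    [0,0,0],
    [0,0,0],
    [0,0,0],
    [0,0,0],
    [0,0,0]
  ],
  "offset": [
    [0,0,0],
    [0,0,0],
    [0,-0.5,0],
    [0,-3,0],
    [0,-6,0],
    [0,-10,0]
  ],
  "hand": [4.5,4.5,5,5,5,5]
}}

```text
t: 30.78
tcp_pos: [0.6625, 0.0009, 0.1602]
ee_rot: [-0.535, 0.845, -0.009, 0.008]
wrist_force: [0.0, -0.9, 0.4]
grip_width: 0.0503
```

```bash
python3 look.py b6 0 "(260,140,390,240)" 6
python3 - <<'E'
from h import *
go([.58,.20,.28],Rdown(20)); go([.4515,.408,.15],Rdown(46))
E
```

```text
30.875 [ 0.014  0.366  1.535 -0.462  1.276  0.182] [0.666 0.002 0.166] [ 0.841  0.32  -0.21 ] 0.050017482971542154
off [ -8.89 -18.82  12.79] twist [ 0.438 -0.368 -0.069] t 30.88
off [-22.36 -15.98  36.82] twist [ 0.421 -0.814 -0.169] t 30.88
```

View pics/b6.png

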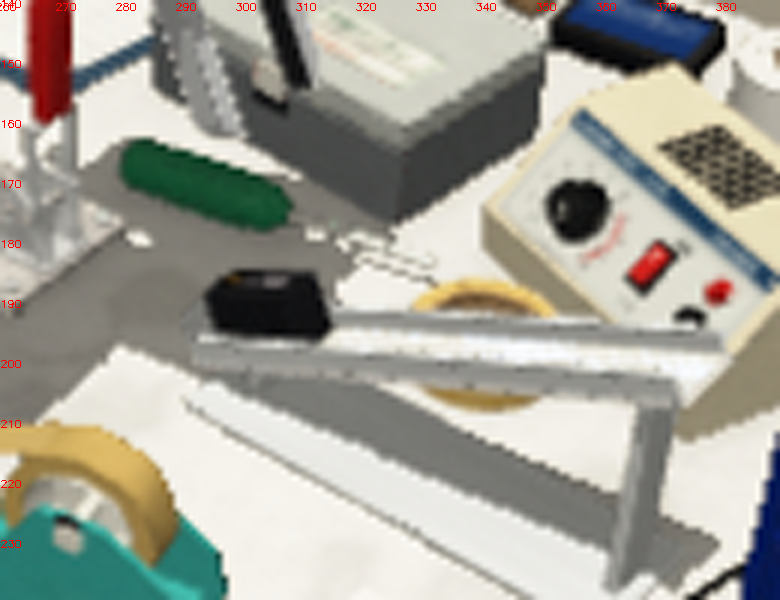

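Cartridge A slid down to the stop, flat, with its pointer on the downhill side. Now B, first checking that it hasn't been moved.

Call:
{"fn": "apply_moves", "kwargs": {
  "twist": [
    [0.05,0,0],
    [0.12,-0.05,0],
    [0.2,-0.1,0],
    [0.28,-0.2,-0.02],
    [0.36,-0.3,-0.05],
    [0.438,-0.368,-0.069]
  ],
  "offset": [
    [-2,-4,0],
    [-4,-8,2],
    [-6,-12,5],
    [-8,-15,8],
    [-8.9,-18,11],
    [-8.9,-18.8,12.8]
  ],
  "hand": [5,5,5,5,5,5]
}}

```text
t: 31.62
tcp_pos: [0.5796, 0.2016, 0.2807]
ee_rot: [0.697, -0.695, -0.125, 0.123]
wrist_force: [-0.2, 0.6, 0.2]
grip_width: 0.0501
```

```bash
python3 look.py b7 "(140,180,240,260)" "(140,130,240,210)" 4
python3 - <<'E'
from h import *
a=cv2.imread('pics/b7_S.png').astype(int);b=cv2.imread('pics/scene0.png').astype(int)
print(np.abs(a-b)[168:192,145:178].mean())
go([.4515,.408,.15],Rdown(46))
E
```

```text
31.725 [ 0.148  0.109  1.578 -0.     1.455 -0.202] [0.58  0.2   0.279] [-0.273 -0.556 -0.46 ] 0.049841432905591336
2.0635521885521886
off [-4.91 12.9  23.94] twist [ 0.    -0.454 -0.   ] t 31.73
```

View pics/b7.png

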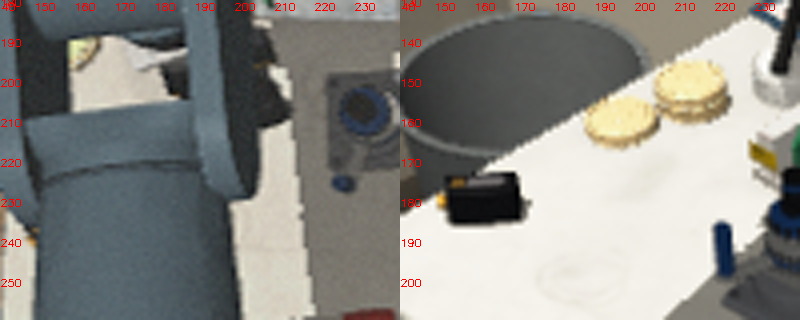

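B is unmoved.

Call:
{"fn": "apply_moves", "kwargs": {
  "twist": [
    [0,-0.07,0],
    [0,-0.15,0],
    [0,-0.23,0],
    [0,-0.3,0],
    [0,-0.38,0],
    [0,-0.454,0],
    [0,-0.454,0],
    [0,-0.454,0]
  ],
  "offset": [
    [-1,2,5],
    [-2,4,10],
    [-3,6,15],
    [-4,8,20],
    [-4.9,10,23.9],
    [-4.9,12.9,23.9],
    [-4.9,12.9,23.9],
    [-4.9,12.9,23.9]
  ],
  "hand": [5,5,5,5,5,5,5,5]
}}

```text
t: 32.72
tcp_pos: [0.4526, 0.4071, 0.1505]
ee_rot: [-0.651, 0.651, 0.276, -0.276]
wrist_force: [-0.3, 0.0, 0.1]
grip_width: 0.0501
```

```bash
python3 look.py b8 0 "(120,110,220,210)" 5.5
python3 - <<'E'
from h import *
go([.4515,.408,.015],Rdown(46)); print(robot.get_state()['joints'])
E
```

```text
32.825 [ 0.547  0.203  1.71  -0.001  1.227 -0.254] [0.453 0.407 0.151] [0.556 0.636 0.686] 0.05010789006664389
off [-0.09 13.65  0.16] twist [ 0.001 -0.002  0.002] t 32.83
[ 5.46942518e-01  2.03110049e-01  1.70973314e+00 -5.99597804e-04
  1.22679284e+00 -2.54196723e-01]
```

View pics/b8.png

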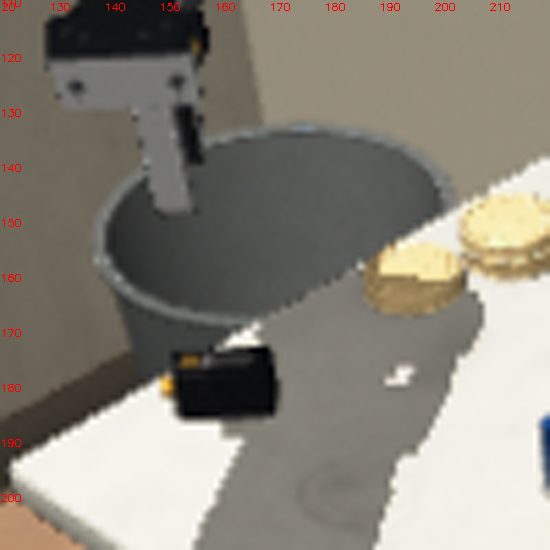

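The near finger is lined up with the middle of B. Descending and gripping.

Call:
{"fn": "apply_moves", "kwargs": {
  "twist": [
    [0,0,0],
    [0,0,0],
    [0,0,0],
    [0,0,0],
    [0,0,0],
    [0,0,0],
    [0,0,0],
    [0,0,0]
  ],
  "offset": [
    [0,4,0.1],
    [0,8,0.1],
    [0,11,0.1],
    [0,13.6,0.1],
    [0,13.6,0.1],
    [0,13.6,0.1],
    [0,13.6,0.1],
    [0,13.6,0.1]
  ],
  "hand": [5,5,5,5,5,2,2,2]
}}

```text
t: 33.83
tcp_pos: [0.4534, 0.4087, 0.017]
ee_rot: [-0.651, 0.651, 0.277, -0.274]
wrist_force: [0.1, -1.1, 4.5]
grip_width: 0.0278
```

Call:
{"fn": "apply_moves", "kwargs": {
  "twist": [
    [0,0,0],
    [0,0,0]
  ],
  "offset": [
    [0,0,0],
    [0,0,0]
  ],
  "hand": [2,2]
}}

```text
t: 34.08
tcp_pos: [0.4534, 0.4088, 0.0171]
ee_rot: [-0.651, 0.651, 0.277, -0.274]
wrist_force: [0.4, 0.5, -0.6]
grip_width: 0.028
```

```bash
python3 look.py b9 0 "(120,110,220,210)" 5.5
```

```text
34.175 [ 0.548  0.386  1.761 -0.001  0.991 -0.252] [0.453 0.409 0.017] [-0.535 -0.017  0.598] 0.02801817622644037
```

View pics/b9.png

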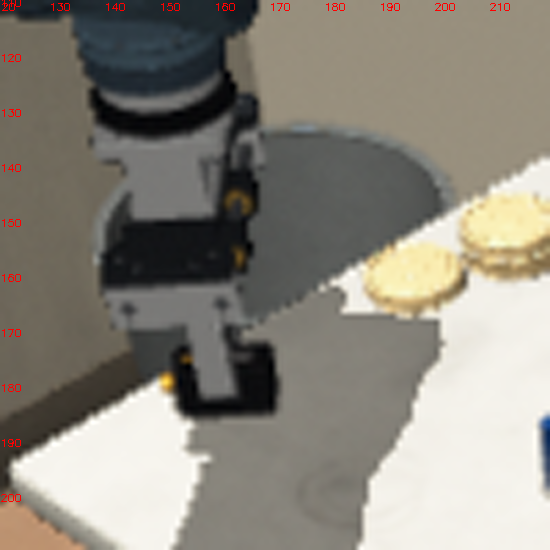

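B is gripped at 28.0 mm, with the finger near the middle of its flank. Lifting.

Call:
{"fn": "apply_moves", "kwargs": {
  "twist": [
    [0,0,0],
    [0,0,0],
    [0,0,0],
    [0,0,0],
    [0,0,0],
    [0,0,0]
  ],
  "offset": [
    [0,-2,0],
    [0,-6,0],
    [0,-11,0],
    [0,-16,0],
    [0,-21,0],
    [0,-25,0]
  ],
  "hand": [2,2,2,2,2,2]
}}

```text
t: 34.92
tcp_pos: [0.4526, 0.4085, 0.2711]
ee_rot: [0.651, -0.651, -0.279, 0.273]
wrist_force: [-0.0, 1.0, -0.9]
grip_width: 0.0273
```

Run:
```python
from h import *
P,Rt=place(.145,.022); print(P);go([.57,.15,.28],Rdown(25)); go(P+[0,0,.14],Rt)
```

```text
[ 0.66061642 -0.10288057  0.10321842]
off [-10.4   -0.9  -26.42] twist [0.001 0.365 0.008] t 34.92
off [-22.29   2.76 -50.51] twist [-0.412  0.811  0.188] t 34.92
```

Call:
{"fn": "apply_moves", "kwargs": {
  "twist": [
    [0,0.1,0],
    [0,0.2,0],
    [0,0.3,0],
    [0,0.4,0],
    [-0.05,0.5,0.02],
    [-0.12,0.6,0.05],
    [-0.22,0.7,0.1],
    [-0.32,0.75,0.14]
  ],
  "offset": [
    [-2,0,-5],
    [-4.2,0,-10],
    [-6.6,0,-15.5],
    [-9,0,-21],
    [-11.4,0,-26.5],
    [-13.8,0,-32],
    [-16.2,0,-37.5],
    [-18.6,1,-43]
  ],
  "hand": [2,2,2,2,2,2,2,2]
}}

```text
t: 35.92
tcp_pos: [0.6335, -0.0261, 0.2637]
ee_rot: [-0.577, 0.817, 0.016, -0.011]
wrist_force: [0.0, 0.5, 0.3]
grip_width: 0.0279
```

Run:
```python
from h import *
P,Rt=place(.145,.022); go(P+[0,0,.10],Rt);go(P+[0,0,.04],Rt); print(robot.get_state()['tcp_pos'])
```

```text
off [ 2.41  8.31 -5.3 ] twist [-0.095  0.059  0.025] t 35.92
off [ 2.4  13.96 -3.29] twist [-0.095  0.059  0.025] t 35.92
[ 0.63348666 -0.02614322  0.26373631]
```

Call:
{"fn": "apply_moves", "kwargs": {
  "twist": [
    [-0.05,0.03,0.01],
    [-0.095,0.059,0.025],
    [-0.095,0.059,0.025],
    [-0.095,0.059,0.025],
    [-0.095,0.059,0.025],
    [-0.095,0.059,0.025]
  ],
  "offset": [
    [1,2,-3],
    [2.4,5,-5.3],
    [2.4,8.3,-5.3],
    [2.4,11,-4.3],
    [2.4,13.9,-3.3],
    [2.4,13.9,-3.3]
  ],
  "hand": [2,2,2,2,2,2]
}}

```text
t: 36.67
tcp_pos: [0.6588, -0.1026, 0.1419]
ee_rot: [-0.538, 0.843, -0.012, 0.005]
wrist_force: [-1.3, 0.2, -0.3]
grip_width: 0.0283
```

```bash
python3 look.py c1 0 "(260,140,390,240)" 6
python3 - <<'E'
from h import *
P,Rt=place(.145,.022); go(P,Rt)
E
```

```text
36.775 [-0.147  0.36   1.58  -0.47   1.185  0.054] [ 0.661 -0.103  0.146] [ 0.255  0.865 -0.009] 0.02775878928737096
off [-0.06  3.84  1.79] twist [ 0.001 -0.001  0.001] t 36.77
```

View pics/c1.png

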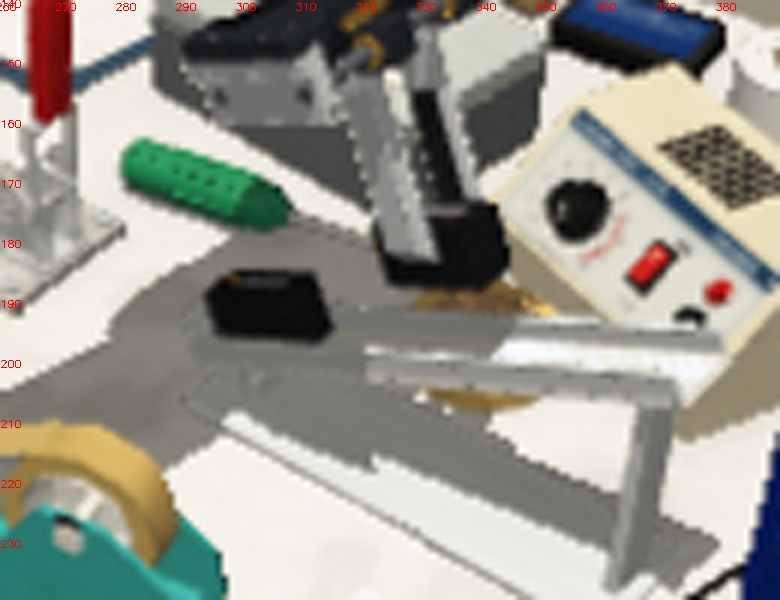

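B is held parallel above the channel, at about (333,182), uphill of A. Lowering.

Call:
{"fn": "apply_moves", "kwargs": {
  "twist": [
    [0,0,0],
    [0,0,0],
    [0,0,0],
    [0,0,0],
    [0,0,0]
  ],
  "offset": [
    [0,1.3,0.6],
    [0,2.3,1.1],
    [0,3.2,1.5],
    [0,4,1.8],
    [0,4,1.8]
  ],
  "hand": [2,2,2,2,2]
}}

```text
t: 37.4
tcp_pos: [0.6605, -0.1035, 0.1005]
ee_rot: [-0.537, 0.843, -0.011, 0.006]
wrist_force: [0.4, -0.6, -0.9]
grip_width: 0.0277
```

Call:
{"fn": "apply_moves", "kwargs": {
  "twist": [
    [0,0,0],
    [0,0,0],
    [0,0,0]
  ],
  "offset": [
    [0,0.15,0],
    [0,0.3,0],
    [0,0.3,0]
  ],
  "hand": [2,2,2]
}}

```text
t: 37.78
tcp_pos: [0.6607, -0.1048, 0.0981]
ee_rot: [-0.537, 0.843, -0.01, 0.007]
wrist_force: [0.2, 0.5, 0.3]
grip_width: 0.028
```

Call:
{"fn": "apply_moves", "kwargs": {
  "twist": [
    [0,0,0],
    [0,0,0],
    [0,0,0]
  ],
  "offset": [
    [0,0.15,0],
    [0,0.25,0],
    [0,0.25,0]
  ],
  "hand": [2,2,2]
}}

```text
t: 38.15
tcp_pos: [0.662, -0.1052, 0.0982]
ee_rot: [-0.537, 0.843, -0.01, 0.008]
wrist_force: [-2.6, 5.1, 7.9]
grip_width: 0.028
```

```bash
python3 look.py c2 0 "(260,140,390,240)" 6
```

```text
38.25 [-0.15   0.417  1.6   -0.486  1.113  0.091] [ 0.662 -0.105  0.098] [-2.168  4.194  8.106] 0.02743406306468393
```

View pics/c2.png

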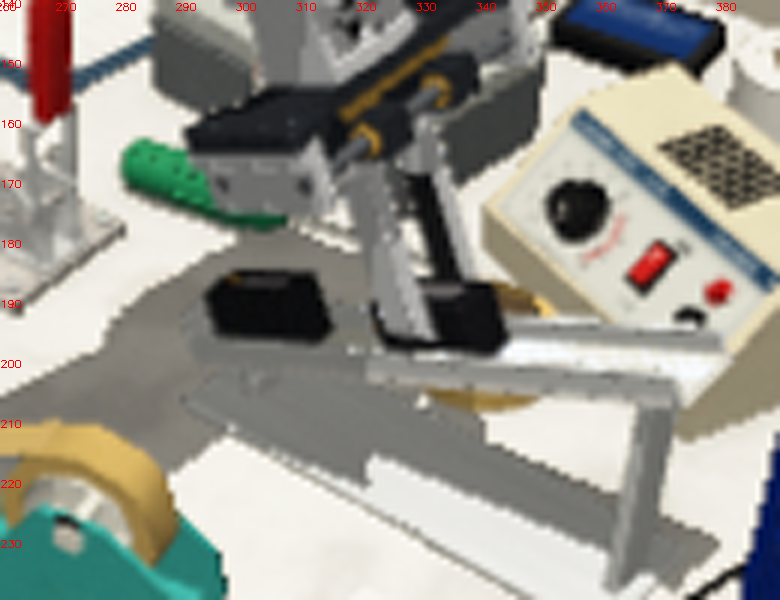

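Contact at a height consistent with A's floor contact (0.0285 m rise over 0.063 m, where the slope gives 0.0294). Releasing.

Call:
{"fn": "apply_moves", "kwargs": {
  "twist": [
    [0,0,0],
    [0,0,0],
    [0,0,0],
    [0,0,0],
    [0,0,0],
    [0,0,0],
    [0,0,0],
    [0,0,0]
  ],
  "offset": [
    [0,-0.1,0],
    [0,-0.1,0],
    [0,-0.5,0],
    [0,-3,0],
    [0,-7,0],
    [0,-11,0],
    [0,-15,0],
    [0,-15,0]
  ],
  "hand": [4.5,4.5,5,5,5,5,5,5]
}}

```text
t: 39.25
tcp_pos: [0.665, -0.041, 0.2381]
ee_rot: [-0.537, 0.844, -0.007, 0.01]
wrist_force: [0.8, -0.6, 0.0]
grip_width: 0.0499
```

Run:
```python
from h import *
go([.42,-.1,.32],Rdown(0))
```

```text
off [-24.28  -4.9   -9.42] twist [ 0.437 -0.025  0.005] t 39.25
```

Call:
{"fn": "apply_moves", "kwargs": {
  "twist": [
    [0.05,0,0],
    [0.12,0,0],
    [0.2,0,0],
    [0.28,0,0],
    [0.36,0,0],
    [0.437,0,0],
    [0.437,0,0],
    [0.437,0,0]
  ],
  "offset": [
    [-4,-2,-1],
    [-8,-3,-3],
    [-12,-4,-5],
    [-16,-5,-7],
    [-20,-5,-9],
    [-24,-5,-9.4],
    [-24.3,-5,-9.4],
    [-24.3,-5,-9.4]
  ],
  "hand": [5,5,5,5,5,5,5,5]
}}

```text
t: 40.25
tcp_pos: [0.4197, -0.0996, 0.3198]
ee_rot: [-0.707, 0.707, -0.005, 0.012]
wrist_force: [-0.2, 0.2, -0.6]
grip_width: 0.0499
```

Run:
```python
from h import *
go([.2,-.5,.33],Rdown(-60));print(robot.get_state()['joints'])
```

```text
off [-20.99  -1.2  -40.56] twist [-0.004  1.023  0.008] t 40.25
[-0.49973406 -0.37875171  1.9452449   0.00394189  1.56728296 -0.47589531]
```

Call:
{"fn": "apply_moves", "kwargs": {
  "twist": [
    [0,0.12,0],
    [0,0.24,0],
    [0,0.36,0],
    [0,0.48,0],
    [0,0.6,0],
    [0,0.72,0],
    [0,0.85,0],
    [0,1,0]
  ],
  "offset": [
    [-2.6,-1,-5],
    [-5.2,-1,-10],
    [-7.8,-1,-15],
    [-10.4,-1,-20],
    [-13,-1,-25],
    [-15.6,-1,-30],
    [-18,-1,-35],
    [-21,-1,-40]
  ],
  "hand": [5,5,5,5,5,5,5,5]
}}

```text
t: 41.25
tcp_pos: [0.2003, -0.4962, 0.3266]
ee_rot: [0.618, -0.614, 0.345, -0.35]
wrist_force: [0.5, -0.8, 0.2]
grip_width: 0.0503
```

```bash
python3 look.py d1 "(205,150,355,250)" "(205,140,345,240)" 2.7;python3 look.py d2 "0" "(270,160,370,230)" 8;python3 look.py d3 "0" "(210,160,270,215)" 11;python3 look.py d4 "(262,155,360,195)" "0" 8
```

```text
41.35 [-1.407 -0.101  1.706  0.007  1.538 -0.379] [ 0.198 -0.498  0.325] [0.23  0.377 0.327] 0.04977930013941335
41.45 [-1.403 -0.107  1.71   0.009  1.54  -0.38 ] [ 0.201 -0.495  0.326] [-0.512 -0.009  0.292] 0.05027983833778224
41.55 [-1.401 -0.11   1.711  0.009  1.54  -0.38 ] [ 0.201 -0.494  0.327] [0.37  0.165 0.043] 0.05029007757507567
41.65 [-1.401 -0.111  1.711  0.009  1.54  -0.38 ] [ 0.201 -0.494  0.328] [0.365 0.349 0.419] 0.049705625996208654
```

View pics/d1.png

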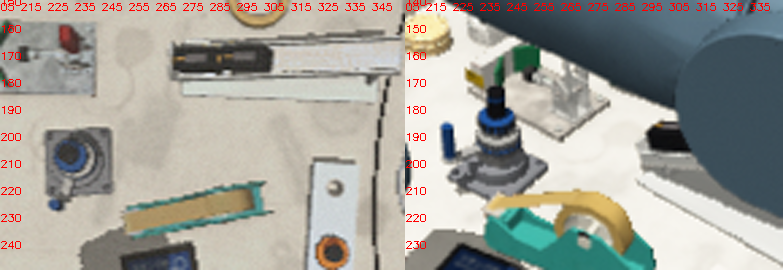

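View pics/d2.png

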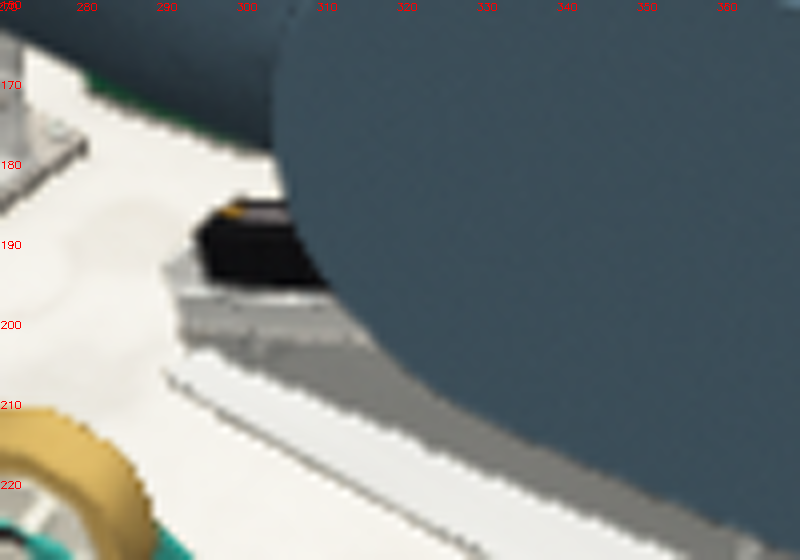

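View pics/d3.png

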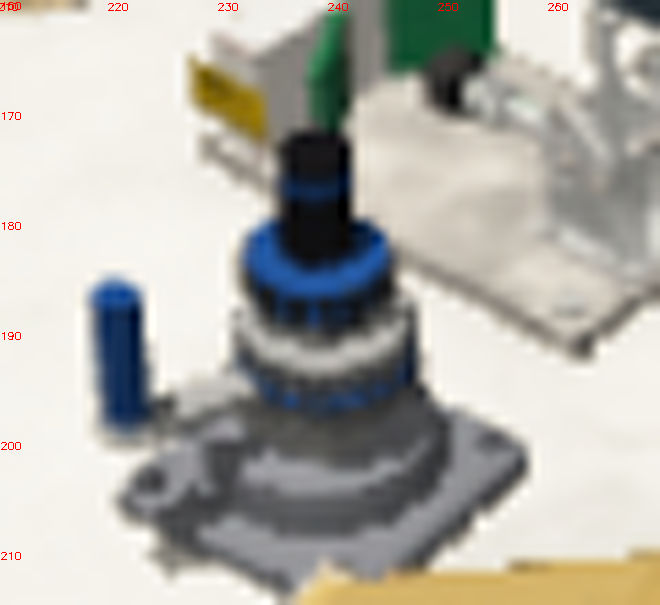

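View pics/d4.png

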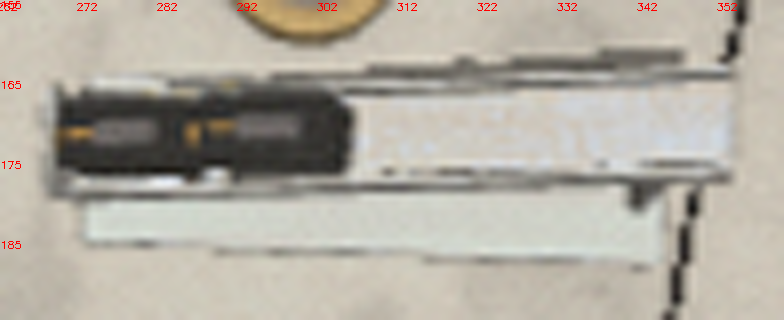

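View pics/d4_T.png

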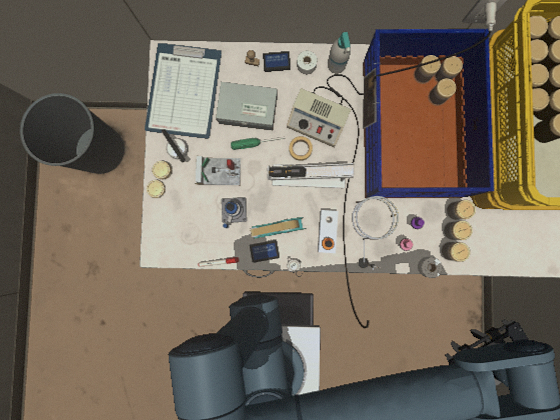

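The final pictures show both cartridges in line at the stop, panels up and noses downhill: A at top (269–284), B at (284–304). The blue wheel is home under the tight nut and the orange wheel is still parked. One last check of pin angle and wheel height.

Run:
```python
from h import *
T=cam('top');S=cam('scene')
s=(210+117/11-.5,160+292/11-.5); C=np.array([.5383,.1397])
h=cv2.cvtColor(T['color'],cv2.COLOR_RGB2HSV); m=cv2.inRange(h,(100,120,40),(125,255,255)); k,l,st,c=cv2.connectedComponentsWithStats(m)
for i in range(1,k):
    if 215<c[i][0]<250 and 195<c[i][1]<240: print(st[i],c[i]); p=c[i] if c[i][1]>218 else None
    else: continue
    if p is not None:
        P=tri(T,p,S,s); d=P[0][:2]-C; print(P,np.degrees(np.arctan2(d[1],d[0]))%360,np.linalg.norm(d))
P=onz(S,*s,.099);d=P[:2]-C;print('scene',P,np.degrees(np.arctan2(d[1],d[0]))%360,np.linalg.norm(d))
# wheel handle top
hs=(210+317/11-.5,160+142/11-.5);print('handle top scene at z=.12',onz(S,*hs,.12),'pred px',proj(S,[.5385,.1436,.12]),hs)
```

```text
[226 205  10   8  27] [231.2962963  210.11111111]
[224 225   3   2   5] [224.8 225.4]
(array([0.47991971, 0.15773647, 0.10021488]), np.float64(0.0010185627798340146)) 162.83156873111645 0.06110296458935409
scene [0.48125791 0.15848781 0.099     ] 161.76979759396679 0.06005648554832348
handle top scene at z=.12 [0.54201514 0.14327476 0.12      ] pred px [237.39658462 172.92471937] (238.3181818181818, 172.4090909090909)
```

```bash
python3 -c "
from bench import robot
print(robot.hand_in())"
```

```text
the job is handed in; nothing more can be done
None
```

The job is handed in, at about 42 s of the 210 s allowed. `hand_in` reports no verdict.

**What was done**
- **Collet:** I slackened the nut to its slack stop and set the blue wheel in the bore until it pressed on the floor (about 8 N). Then I turned the nut to its end stop. The orange wheel was not touched and is still parked.
- **Chute:** I found only two cartridges on the table. Both were set flat in the chute, right side up, with noses downhill.

**Last checks**
- **Nut:** the pin is at about 162°, against 242.5° when slack, so it has turned about 1.40 rad.
- **Blue wheel:** the handle top is within about 1 px of where a fully home wheel should show (0.12 m high), and the wheel stands upright.
- **Cartridges:** the top view shows both lying in line against the stop. The scene view of the second one was blocked by the arm at the end.

**What went wrong or disagreed**
- **Joint 6:** while slackening the nut, it ran onto its limit and read -2.741 against a range of -2.74. The fingers slipped off the pin, so I unwound, turned the gripper half round and finished the turn. I can't tell whether this counts as passing the joint range.
- **Camera:** the scene view was off from the top view by 1–2 mm in most places and about 5 mm on the coder base centre. I relied on the top view and on contact force there.

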